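# Zero the bench comparator on the master block, then gauge the jig spacer

### The arm

A 7-joint arm with a two-finger parallel gripper is mounted at the origin on the work surface. World frame = base frame: x ahead of the robot, y to its left, z up, the work surface at z = 0. Lengths are in mm, angles in rad, forces in N, time in s.
With the tool pointing down it reaches from about 425 to 875 mm from the base axis. Payload 4.7 kg.
Tool frame: the origin (TCP) lies at the very end of the fingers, on their centre line; the grasp point (between the pads) lies 19 mm behind it; z points along the fingers, y is the direction in which the jaws open and shut (so a half turn about z gives the same grasp; the last joint's range is limited). The gripper opens to 87 mm and grips with 3 to 60 N. Pads are 19 mm wide; open, the fingers measure 117 mm over their backs; the gripper's body (75 mm by 190 mm) begins 51 mm behind the grasp point.
Start: joints at [1.254, 0.321, -0.07, 1.45, 0.023, 1.371, -0.057], TCP at [211.1, -614.786, 222.587] pointing down, gripper open.
Joint ranges: [-2.86, 2.86], [-0.3, 2.09], [-1.38, 1.24], [0.06, 2.45], [-1.56, 4.7], [0.09, 2.05], [-2.69, 2.69]. Speed limits (rad/s): [2.57, 2.57, 3.14, 3.14, 3.14, 3.14, 3.14].

### API

Orientations are given as a rotation vector (axis times angle).
In Python, from workcell import ctrl gives the robot as it stands.
- The arm moves only by the shell command python3 -m creep 'ROWS' [FORCE]. ROWS is JSON, a list of rows, each a list of 7 numbers: the shift along the tool's x, y, z in units of 2.5 cm (1.0 is 2.5 cm), then the turn, a rotation vector about the tool's x, y, z in units of 0.1 rad (1.0 is 0.1 rad), then the finger opening in mm, from 0 to 87. A call has 1 to 12 rows; each row shifts and turns the commanded pose from where the row before left it, along the tool's axes as they then stand; what a row does not reach is not made up. A row lasts 1/8 s, in which the tool goes at most 62.5 mm and 10.7 degrees, less where a joint would pass 70% of its speed; a pose out of reach is approached as far as the arm can. A call with a number of a shift or a turn outside -1 to 1 is refused whole. A call with a gripper value outside its range is refused whole. The fingers move at their own pace and stop on an object; FORCE is the grip in N (left out, the last holds). Time passes only in rows, so rows that do not move let the fingers close. It gives the time, the measured TCP pose, the force and the opening at its end, in the units of the state.
- ctrl.get_state(): the state, without advancing time (a new reading comes with each control period).
- ctrl.capture(name): name is "side" or "top"; returns (picture, depth): 400x640x3 uint8, blue, green, red; 400x640 float32, mm along the optical axis (not along the pixel's ray), 0 where there is no reading.
- ctrl.camera_info(name): a dict with "intrinsics" (3x3 intrinsics, pixels), "rvec" (rotation vector, rad) and "tvec" (3), from world to camera coordinates, as OpenCV has them. Camera axes: x right, y down, z forward; pixel columns grow to the right and rows downward; lengths in mm; the calibration is good to about 2 mm. A picture is of the moment at which its call begins. camera_info takes no time and is no camera call.
- ctrl.finish_job(): hands the job in, once; it reports no verdict.
The state is a dict: "time_s": time; "joints": joint angles; "joint_vel": joint speeds; "joint_torque": joint torques, N m; "eef_pos": TCP position; "ee_rot": TCP orientation; "force": force on the tool from outside, world axes, zero at the start; "moment": the same for the moment, N m; "grip_width": finger opening in mm.
Only numpy, scipy, OpenCV 4.12 (cv2) and the standard library are available. Lean on these libraries where they do the work, as an engineer would, in place of code of your own. Each camera call takes 0.05 s, during which the arm holds its last target.

### The job

Zero the bench comparator: slide its anvil by the upright tab so that the master block is pushed against the sprung jaw until the needle stands on the zero mark, and let go. Then lift the master out and stand it on the plywood pad, and stand the tall bored spacer on the bed in front, slide it in between jaw and anvil and press it home against the back stop, firmly but gently, without shifting the zeroed anvil. Leave the spacer there, held by the spring, and leave the other things on the bench alone.

Things in the scene. Friction and masses are not known exactly. Their poses are not given: they have to be found in the camera images.
- slideway (a point): Point on the comparator's flat grey bed (160 x 300 mm, top 15 mm above the bench; low friction). Axes: +x the way a block slides in, y the measuring axis (+y from anvil to jaw), z up; all comparator parts share them. The point is on the bed's top, 72 mm in front (-x) of the middle of jaw and anvil; a 36 mm block centred at this x stands on the bed clear of both.
- anvil_tab (a point): Gripping point at the middle of the upright tab of the anvil slide; tab 14 mm thick (y), 28 mm (x), top 16 mm above this point, bed 34 mm below. Tab and anvil are one slide, moving along y only; about 9 N of friction holds it where it is left, a greater push shifts it. It starts 9 to 24 mm to -y of its zeroed place.
- anvil_face (a point): Middle of the anvil's flat face (28 mm long in x, looks +y; its top is 11 mm above this point, 24 mm above the bed), 72 mm to +y of the tab's middle, on the same slide (body anvil). The front (-x) end of the anvil falls back in a lead-in, 8 mm in 20 mm. Low friction.
- anvil: The anvil slide itself, with tab; origin on the bed under the middle of the anvil's face.
- jaw: Sprung steel jaw opposite the anvil; origin in its flat face (24 mm long in x, looks -y) at bed height; top 24 mm above the bed. Moves along y only, from its rest 6 mm to -y of zero to 10 mm to +y of zero; the spring pushes to -y, 3.2 N at rest, 5 N at zero, 0.3 N more per mm. Its front end falls back in a lead-in, 15 mm in 38 mm (12 to 50 mm in front of the origin).
- needle (a joint): Black needle over the white dial of the green head, geared to the jaw: 0.1 rad per mm. 0 is on the zero mark (the long thick black mark; needle points to -x); negative when the jaw is nearer the anvil than at zero, positive (tip to +y) when pushed farther out. It starts at -0.6.
- head: Green head carrying dial, jaw and needle; its place along y on the bed varies by a few mm. Origin on the bed; at needle zero the jaw face is 15 mm to +y of it, and with the 30 mm master between, the anvil face is 15 mm to -y of it. Housing 100 mm in x, 48 to 146 mm to +y of the origin, dial and needle 34 to 36 mm above the bed.
- stop: Back stop, a low steel block on the bed behind jaw and anvil, 24 mm wide, 16 mm high, 10 mm thick; origin at the foot of its front face, which looks -x. It stands 13 to 23 mm behind (+x) the middle of jaw and anvil. Rigid.
- master_mid (a point): Centre of the master block: plain bright steel block 36 (x) x 30 (y, the gauged width) x 65 mm high, about 0.35 kg, no holes. It starts standing loosely between jaw and anvil. Its axes then lie as the comparator's.
- spacer_mid (a point): Centre of the spacer to be gauged: tall steel block 36 (x) x 32 (y, the gauged width) x 65 mm high, about 0.35 kg, with a dark bore in its top and in its two wide-apart y faces. It starts standing on the bench, turned somewhat about z. Either y face may go to the anvil.
- pad_top (a point): Centre of the top of the plain plywood pad, 90 x 90 mm, 6 mm thick, fixed to the bench; the master goes on it.
- worn: Worn short spacer, 36 x 32 mm, only 30 mm high, darker; bystander. Origin under its centre.
- tip1: Copper electrode tip, 19 mm across, 52 mm high; bystander.
- tip2: Second copper electrode tip, same; bystander.
- hammer: Hammer lying on the bench; bystander.
- spanner: Spanner lying on the bench; bystander.
- tin: Open steel tin, 80 mm across, 100 mm high; bystander.
- jar: Amber glass jar, 60 mm across, 90 mm high; bystander.
Not all that is in view belongs to the job. What is shaped like the part that bears spacer_mid but purple is not meant.

How it is judged:
By the outcome, as a careful person would: the job done as asked, in the order asked, and still so for the second after the job is handed in, with the robot touching nothing.
It also fails if it takes over 72 s, if anything falls off the work surface, if the arm or the gripper's body presses on something with over 40 N, if the wrist force passes 120 N, or if a joint passes its speed limit or range.

## Working session

There is one attempt and no reset: what is moved stays moved. The work goes in short steps, Python scripts to look and compute and a shell command to move; the robot and the scene stay as the last step left them, time stands still between calls to the robot, and variables do not carry over. Pictures are saved under pics/ and viewed, and the job is handed in when it is done.

```bash
ls; mkdir -p pics; python3 - <<'E'
from workcell import ctrl
import cv2,numpy as np
print(ctrl.get_state())
for n in ("side","top"):
    p,d=ctrl.capture(n); cv2.imwrite(f"pics/{n}0.png",p); np.save(f"{n}0.npy",d); print(n,ctrl.camera_info(n))
E
```

```text
pics
{'time_s': 0.0, 'joints': array([ 1.25412473,  0.32183355, -0.070118  ,  1.45168621,  0.02258558,
        1.37076407, -0.05688282]), 'joint_vel': array([ 0.00028972,  0.00025989, -0.00091486, -0.00052233,  0.00131586,
        0.00078802,  0.00092375]), 'joint_torque': array([-9.77288109e-04, -4.91284704e+01, -4.04574433e-01, -3.12533391e+01,
       -6.40514656e-02,  4.36721637e-02,  1.68771858e-04]), 'eef_pos': array([ 210.90171977, -614.25314956,  221.4492759 ]), 'ee_rot': array([-3.09686648e+00, -5.17021240e-01,  6.03901014e-04]), 'force': array([ 0.06489924,  0.66940796, -0.19144912]), 'moment': array([-0.0052011 ,  0.0632174 , -0.01114117]), 'grip_width': 87.01583774858818}
side {'intrinsics': array([[416.24845679,   0.        , 320.61514089],
       [  0.        , 416.24845679, 202.34669557],
       [  0.        ,   0.        ,   1.        ]]), 'rvec': array([ 0.81078619, -2.53261865,  1.17331594]), 'tvec': array([393.49975481, 232.07796491, 990.74752264])}
top {'intrinsics': array([[400.83386901,   0.        , 320.53576035],
       [  0.        , 400.83386901, 192.42458646],
       [  0.        ,   0.        ,   1.        ]]), 'rvec': array([ 2.13398628, -2.17884589,  0.14107102]), 'tvec': array([  11.07674696,  494.59572009, 1419.95134872])}
```

View pics/side0.png

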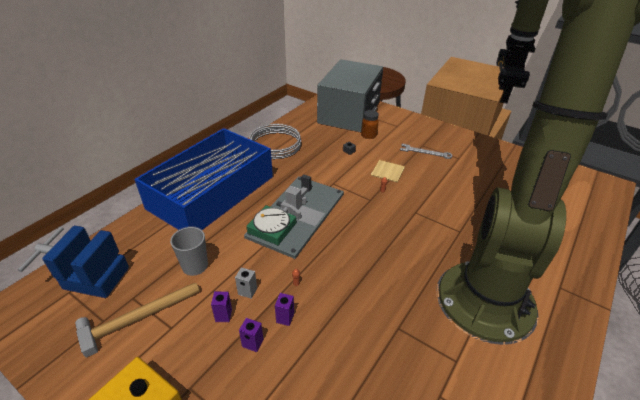

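View pics/top0.png

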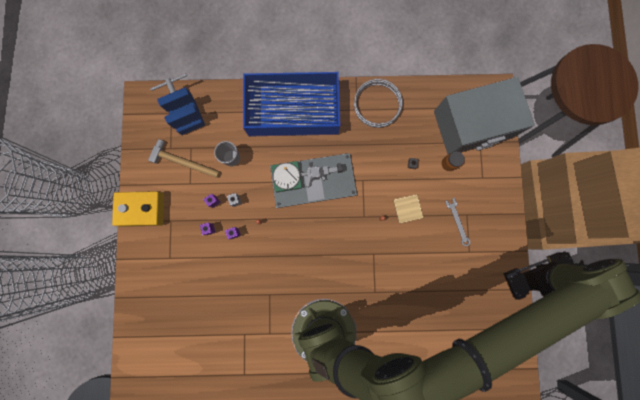

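The side view shows the grey spacer at about (246,282) with three purple lookalikes at (222,306), (252,334) and (285,309). The comparator is near (295,212). The top view shows the spacer at (233,199), the comparator at (313,180) and the pad at (408,209). Next I'll enlarge these areas.

```bash
cat > h.py <<'E'
from workcell import ctrl
import cv2,numpy as np
from scipy.spatial.transform import Rotation as R
def cam(n):
    c=ctrl.camera_info(n); return c["intrinsics"],cv2.Rodrigues(c["rvec"])[0],c["tvec"]
def onplane(n,uv,z):
    K,Rm,t=cam(n); uv=np.atleast_2d(uv).astype(float)
    d=(np.linalg.inv(K)@np.c_[uv,np.ones(len(uv))].T).T@Rm; o=-Rm.T@t
    return o+d*((z-o[2])/d[:,2])[:,None]
def proj(n,P):
    K,Rm,t=cam(n); return cv2.projectPoints(np.atleast_2d(P).astype(float),cv2.Rodrigues(Rm)[0],t,K,None)[0][:,0]
def cloud(n,d):
    K,Rm,t=cam(n); v,u=np.mgrid[:400,:640]
    X=np.stack([(u-K[0,2])/K[0,0]*d,(v-K[1,2])/K[1,1]*d,d],-1)
    return (X-t)@Rm
def crop(n,img,x0,y0,x1,y1,s,name):
    cv2.imwrite(f"pics/{name}.png",cv2.resize(img[y0:y1,x0:x1],None,fx=s,fy=s,interpolation=cv2.INTER_CUBIC))
E
python3 - <<'E'
from h import *
s=cv2.imread("pics/side0.png");t=cv2.imread("pics/top0.png")
crop("s",s,235,165,355,255,6,"s_comp0");crop("t",t,260,145,370,215,7,"t_comp0")
crop("s",s,195,255,305,355,5,"s_sp0");crop("t",t,190,180,270,245,8,"t_sp0")
E
```

```text
(no output)
```

View pics/s_comp0.png

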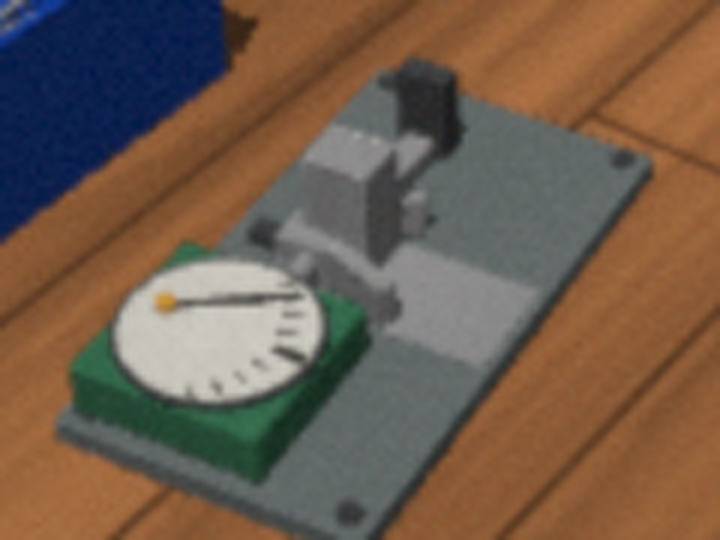

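View pics/t_comp0.png

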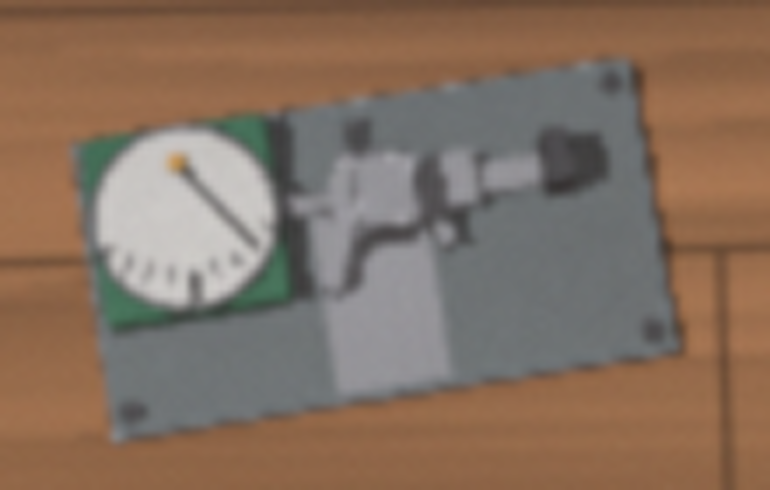

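View pics/s_sp0.png

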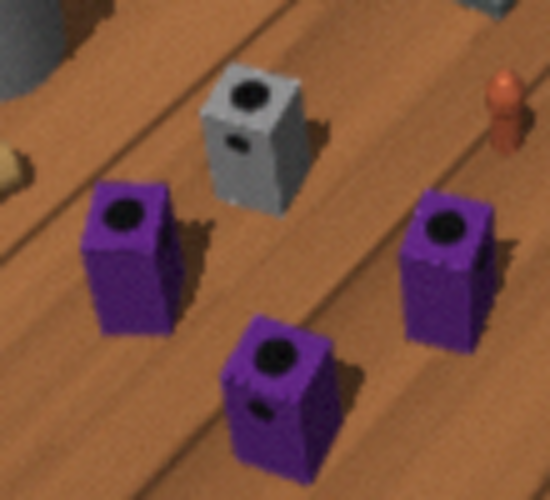

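View pics/t_sp0.png

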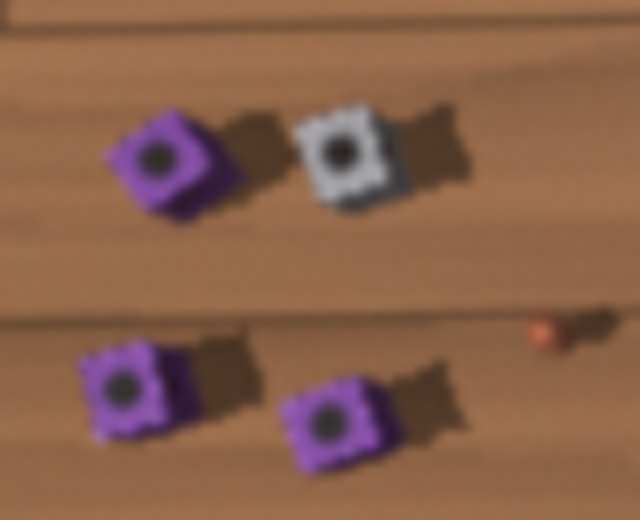

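The steel-grey block at side (246,282) / top (233,199) is the only grey tall bored one, and the three others are purple, so it is the spacer. In the comparator crop the needle is at about -0.6. The anvil and its tab lie to image right (-y), the jaw to the left, and +x points up in the image. Next I'll measure.

```bash
python3 - <<'E'
from h import *
for n,(x0,y0,x1,y1) in (("top",(264,148,364,212)),("side",(240,170,350,258))):
    img=cv2.imread(f"pics/{n}0.png"); d=np.load(f"{n}0.npy")
    hsv=cv2.cvtColor(img,cv2.COLOR_BGR2HSV)
    wood=(hsv[...,0]<20)&(hsv[...,1]>90)
    m=np.zeros(img.shape[:2],np.uint8); m[y0:y1,x0:x1]=255
    m[wood]=0
    if n=="side": m[(hsv[...,0]>105)&(hsv[...,1]>130)]=0
    m=cv2.morphologyEx(m,cv2.MORPH_OPEN,np.ones((3,3)))
    k,l,st,c=cv2.connectedComponentsWithStats(m); i=1+st[1:,4].argmax(); m=(l==i).astype(np.uint8)*255
    cs=max(cv2.findContours(m,cv2.RETR_EXTERNAL,cv2.CHAIN_APPROX_NONE)[0],key=cv2.contourArea)
    W=onplane(n,cs[:,0],15)[:,:2]
    if n=="top": print(n,cv2.minAreaRect(W.astype(np.float32)),cv2.boxPoints(cv2.minAreaRect(W.astype(np.float32))))
    o=img.copy(); cv2.drawContours(o,[cs],-1,(0,0,255),1); crop(n,o,x0,y0,x1,y1,6,n+"_mask")
    C=cloud(n,d)
    np.save(n+"C.npy",C)
# head: green housing + dial ellipse
    # heights check
    sel=(m>0)
    z=C[sel][:,2]; print(np.histogram(z,bins=[-10,5,10,12,14,16,18,20,25,30,35,40,45,50,55,60,70,80,90,100]))
E
```

```text
top ((544.4534301757812, 27.521377563476562), (163.75564575195312, 302.3028259277344), 7.832329273223877) [[ 442.74136  166.10484]
 [ 483.93753 -133.37782]
 [ 646.1655  -111.06209]
 [ 604.96936  188.42058]]
(array([ 94, 296, 490, 548, 496, 333, 143,  97,  55,  64, 121, 237, 385,
       100,   9,  31,  62,  24,   0]), array([-10,   5,  10,  12,  14,  16,  18,  20,  25,  30,  35,  40,  45,
        50,  55,  60,  70,  80,  90, 100]))
(array([ 76, 124, 212, 804, 893, 293,  65, 124, 135, 139, 183, 249, 724,
        84,  32,  79,  95,  25,   0]), array([-10,   5,  10,  12,  14,  16,  18,  20,  25,  30,  35,  40,  45,
        50,  55,  60,  70,  80,  90, 100]))
```

View pics/side_mask.png

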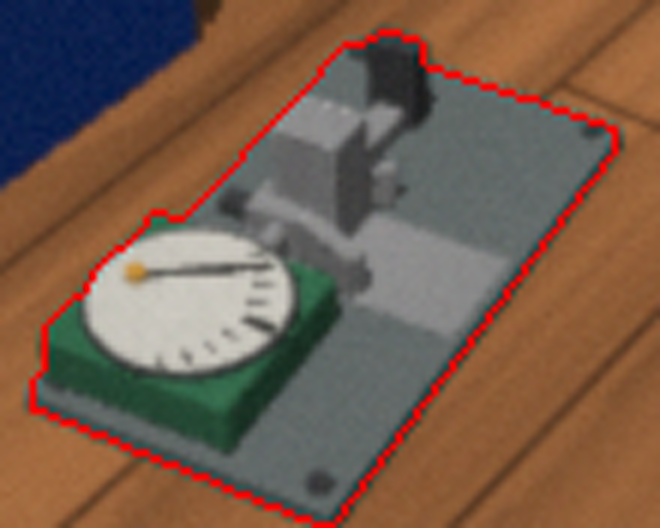

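View pics/top_mask.png

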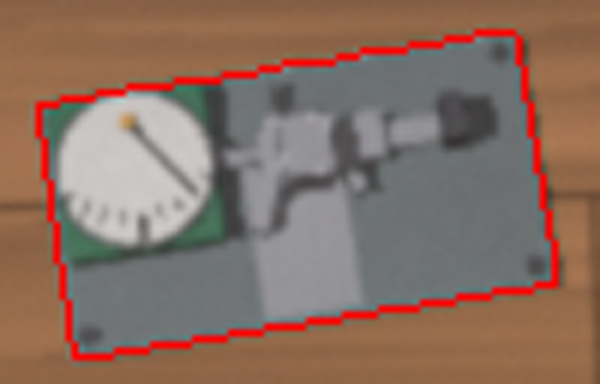

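```bash
cat >> h.py <<'E'
TH=np.deg2rad(7.83)
EX=np.array([np.cos(TH),np.sin(TH)]);EY=np.array([-np.sin(TH),np.cos(TH)])
E
python3 - <<'E'
from h import *
O=np.array([544.45,27.52])
for n in("top","side"):
    C=np.load(n+"C.npy"); img=cv2.imread(f"pics/{n}0.png")
    P=C.reshape(-1,3); q=np.c_[(P[:,:2]-O)@EX,(P[:,:2]-O)@EY]
    inb=(abs(q[:,0])<75)&(abs(q[:,1])<145)
    free=inb&(q[:,0]<-40)&(abs(P[:,2]-15)<12)&(q[:,1]<40)
    print(n,"bedz",np.median(P[free,2]),P[free,2].std())
    for nm,lo,hi in(("master",72,90),("tab",58,72),):
        s=inb&(P[:,2]>lo)&(P[:,2]<hi)
        if nm=="tab": s&=q[:,1]<-30
        if nm=="master": s&=abs(q[:,1])<60
        print(nm,s.sum(),q[s].min(0),q[s].max(0),np.median(q[s],0),np.median(P[s,2]))
    # whole non-wood outline lines: front edge & right edge
E
python3 - <<'E'
from h import *
O=np.array([544.45,27.52])
# rectified bed-plane views at z=15, 80 : 4px per mm? 2px/mm
for n in("top","side"):
  img=cv2.imread(f"pics/{n}0.png")
  for z in(15,):
    xs=np.arange(-90,90,.5);ys=np.arange(160,-160,-.5)
    X,Y=np.meshgrid(xs[::-1],ys,indexing="ij")
    W=np.stack([O[0]+X*EX[0]+Y*EY[0],O[1]+X*EX[1]+Y*EY[1],np.full_like(X,z)],-1).reshape(-1,3)
    uv=proj(n,W).reshape(*X.shape,2).astype(np.float32)
    cv2.imwrite(f"pics/rect_{n}_{z}.png",cv2.remap(img,uv[...,0],uv[...,1],cv2.INTER_CUBIC))
E
```

```text
top bedz 13.92480892708737 3.064304529415934
master 86 [ -1.00344938 -24.25768401] [35.40303895  5.32291797] [16.24765681 -9.39787159] 78.59300173173969
tab 31 [  11.2742766  -105.97551868] [ 38.86046609 -92.87523124] [ 23.88502842 -99.23131312] 63.4838410965071
side bedz 14.45423789451759 1.5553589329231596
master 113 [ -0.84679839 -26.46959596] [35.45325681  8.11640636] [16.21786916 -7.31230931] 78.5781844974692
tab 41 [  11.75422906 -108.40520085] [ 39.84630583 -89.64697569] [ 25.29769485 -97.34515662] 63.04139709930846
```

View pics/rect_top_15.png

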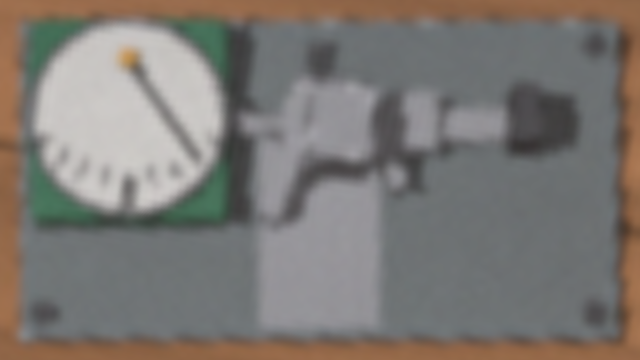

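View pics/rect_side_15.png

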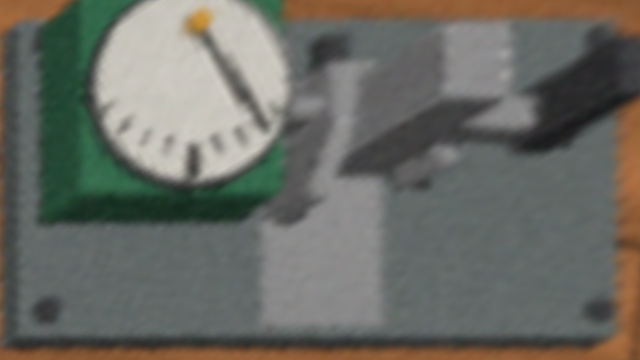

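```bash
cat >> h.py <<'E'
O=np.array([544.45,27.52])
def w2b(P): P=np.atleast_2d(P)[:,:2]-O; return np.c_[P@EX,P@EY]
def b2w(q): q=np.atleast_2d(q); return O+q[:,:1]*EX+q[:,1:2]*EY
def rect(n,img,z,x0,x1,y0,y1,s,name):
    xs=np.arange(x1,x0,-1/s);ys=np.arange(y1,y0,-1/s)
    X,Y=np.meshgrid(xs,ys,indexing="ij")
    W=np.c_[b2w(np.c_[X.ravel(),Y.ravel()]),np.full(X.size,z)]
    uv=proj(n,W).reshape(*X.shape,2).astype(np.float32)
    r=cv2.remap(img,uv[...,0],uv[...,1],cv2.INTER_CUBIC)
    for v in range(int(np.ceil(x0/10)*10),int(x1)+1,10):
        cv2.line(r,(0,int((x1-v)*s)),(6 if v%50 else 20,int((x1-v)*s)),(0,255,255),1)
    for v in range(int(np.ceil(y0/10)*10),int(y1)+1,10):
        cv2.line(r,(int((y1-v)*s),0),(int((y1-v)*s),6 if v%50 else 20),(0,255,255),1)
    if name: cv2.imwrite(f"pics/{name}.png",r)
    return r
E
python3 - <<'E'
from h import *
rs=[]
for n in("top","side"):
    img=cv2.imread(f"pics/{n}0.png")
    rs.append(rect(n,img,39,-40,80,-120,60,4,None))
    rs.append(rect(n,img,80 ,-40,80,-120,60,4,None)) 
cv2.imwrite("pics/r39.png",cv2.resize(np.vstack([rs[0],rs[2]]),None,fx=.62,fy=.62,interpolation=cv2.INTER_AREA))
rs[0]=rs[0]; cv2.imwrite("pics/r39t.png",rs[0]);cv2.imwrite("pics/r39s.png",rs[2])
E
```

```text
(no output)
```

View pics/r39t.png

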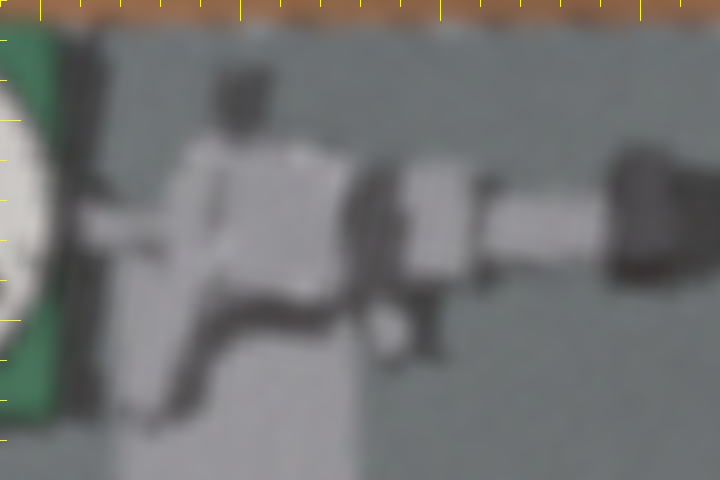

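View pics/r39s.png

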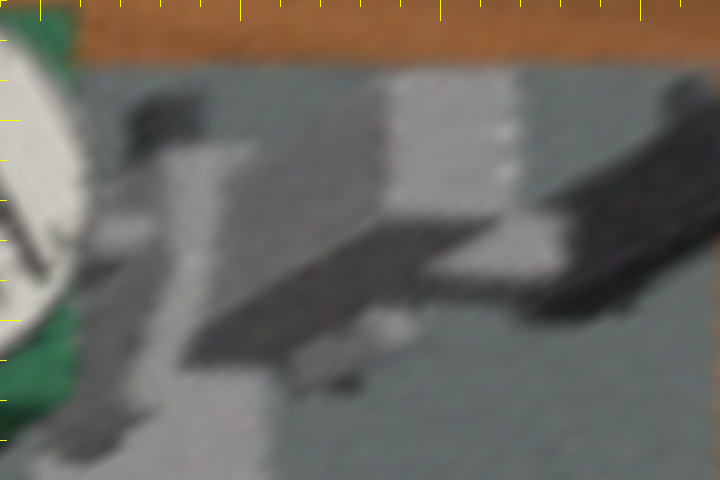

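```bash
cat >> h.py <<'E'
def needle(n,img,name=None,yc=95):
    s=6; x0,x1,y0,y1=-35,65,yc-55,yc+55
    r=rect(n,img,50,x0,x1,y0,y1,s,name)
    r[:20]=255; r[:,:20]=255
    hsv=cv2.cvtColor(r,cv2.COLOR_BGR2HSV)
    m=((hsv[...,0]>12)&(hsv[...,0]<32)&(hsv[...,1]>150)).astype(np.uint8); 
    # keep component with yellow brighter
    m[hsv[...,2]<150]=0
    k,l,st,c=cv2.connectedComponentsWithStats(m)
    if k<2: return None
    # blob inside white dial: choose compact ~ 5mm
    i=min(range(1,k),key=lambda i:abs(st[i,4]-25*s*s*.7)); p=c[i]
    v,u=np.mgrid[:r.shape[0],:r.shape[1]]; dx=-(v-p[1])/s; dy=-(u-p[0])/s
    rad=np.hypot(dx,dy); ang=np.arctan2(dy,-dx)
    g=r.min(2).astype(float)
    out=[]
    for lo,hi in((8,20),(14,27)):
        w=np.clip(120-g,0,None)*((rad>lo)&(rad<hi)&(abs(ang)<1.1))
        a0=(w*ang).sum()/w.sum()
        for _ in range(3):
            ww=w*(abs(ang-a0)<.15); a0=(ww*ang).sum()/ww.sum()
        out.append(a0)
    return (x1-p[1]/s,y1-p[0]/s),st[i,4],np.round(out,3)
E
python3 - <<'E'
from h import *
for n in("top","side"):
    print(n,needle(n,cv2.imread(f"pics/{n}0.png"),"dial0_"+n))
E
```

```text
top ((np.float64(61.666666666666664), np.float64(100.0)), np.int32(1), array([-0.655, -0.647]))
side ((np.float64(61.666666666666664), np.float64(100.0)), np.int32(1), array([-0.726, -0.694]))
```

View pics/dial0_top.png

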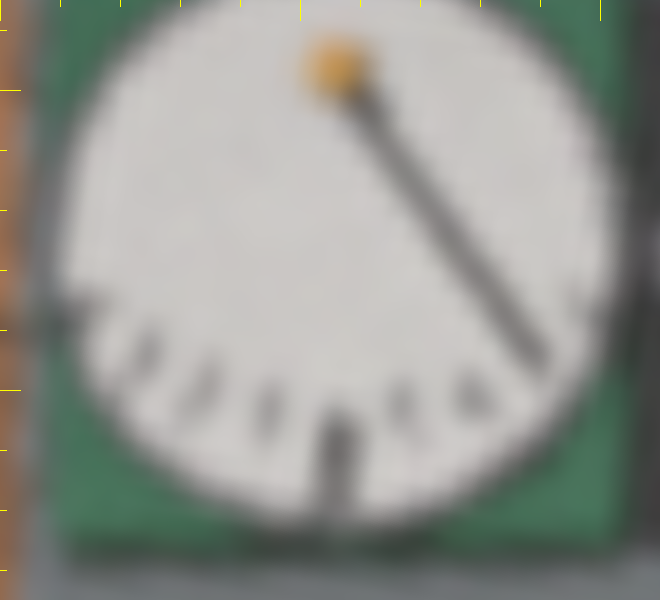

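View pics/dial0_side.png

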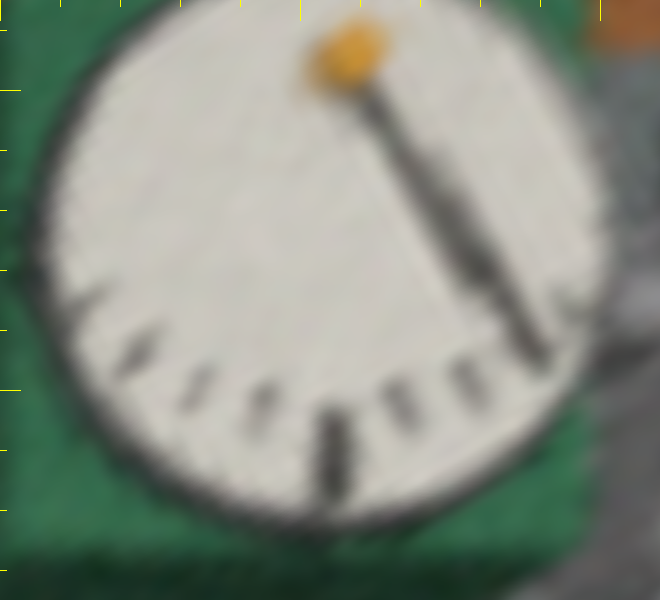

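```bash
cat >> h.py <<'E'
PIV={"top":(338,70),"side":(335,70)}
def needle(n,img,name=None):
    s=6; r=rect(n,img,50,-35,65,40,150,s,name); p=PIV[n]
    v,u=np.mgrid[:r.shape[0],:r.shape[1]]; dx=-(v-p[1])/s; dy=-(u-p[0])/s
    rad=np.hypot(dx,dy); ang=np.arctan2(dy,-dx); g=r.min(2).astype(float); out=[]
    for lo,hi in((20,35),(35,50),(48,56)):
        w=np.clip(150-g,0,None)*((rad>lo)&(rad<hi)&(abs(ang)<.8))
        a0=ang.ravel()[w.argmax()]
        for _ in range(4):
            ww=w*(abs(ang-a0)<.08); a0=(ww*ang).sum()/ww.sum()
        out.append(a0)
    return np.round(out,3)
E
python3 - <<'E'
from h import *
for n in("top","side"):
    img=cv2.imread(f"pics/{n}0.png"); print(n,needle(n,img))
    C=np.load(n+"C.npy"); hsv=cv2.cvtColor(img,cv2.COLOR_BGR2HSV)
    c=(233,199) if n=="top" else (246,275)
    x0,y0,x1,y1=c[0]-18,c[1]-18,c[0]+18,c[1]+30
    m=((hsv[...,1]<60)).astype(np.uint8)
    r=np.zeros_like(m); r[y0:y1,x0:x1]=m[y0:y1,x0:x1]
    k,l,st,ce=cv2.connectedComponentsWithStats(r); 
    b=(l==1+st[1:,4].argmax())
    P=C[b]; top=b&(C[...,2]>58)&(C[...,2]<72)
    print(n,"block",b.sum(),"top",top.sum(), np.median(C[top],0), hsv[top][:, 2].mean())
    v,u=np.nonzero(top); W=onplane(n,np.c_[u,v],65)[:,:2]
    print(W.mean(0),cv2.minAreaRect(W.astype(np.float32)))
    # pad
    y,x=np.nonzero((hsv[...,0]>14)&(hsv[...,0]<30)&(hsv[...,1]<140)&(hsv[...,2]>150))
    sel=(abs(x-408)<25)&(abs(y-209)<22) if n=="top" else (abs(x-389)<25)&(abs(y-170)<18)
    W=onplane(n,np.c_[x,y][sel],6)[:,:2]
    print("pad",sel.sum(),W.mean(0),cv2.minAreaRect(W.astype(np.float32)))
    crop(n,img,c[0]-30,c[1]-30,c[0]+30,c[1]+30,10,"sp_"+n)
E
```

```text
top [-0.589 -0.598 -0.6  ]
top block 136 top 96 [473.43774563 313.06387928  63.71877037] 135.79166666666666
[474.08488925 312.339951  ] ((474.0589294433594, 312.2460632324219), (36.518856048583984, 32.1349983215332), 18.48598861694336)
pad 630 [ 433.20349276 -318.31339376] ((433.4070739746094, -318.5919189453125), (93.06233978271484, 94.34630584716797), 12.732954978942871)
side [-0.647 -0.631 -0.623]
side block 494 top 199 [473.00761114 315.05009453  63.81583727] 110.98492462311557
[472.9275615  315.20204026] ((472.93109130859375, 315.3176574707031), (38.57151794433594, 36.335514068603516), 16.344160079956055)
pad 465 [ 433.5080023  -316.93820748] ((434.2008056640625, -316.543701171875), (90.69991302490234, 97.96662139892578), 11.097835540771484)
```

View pics/sp_top.png

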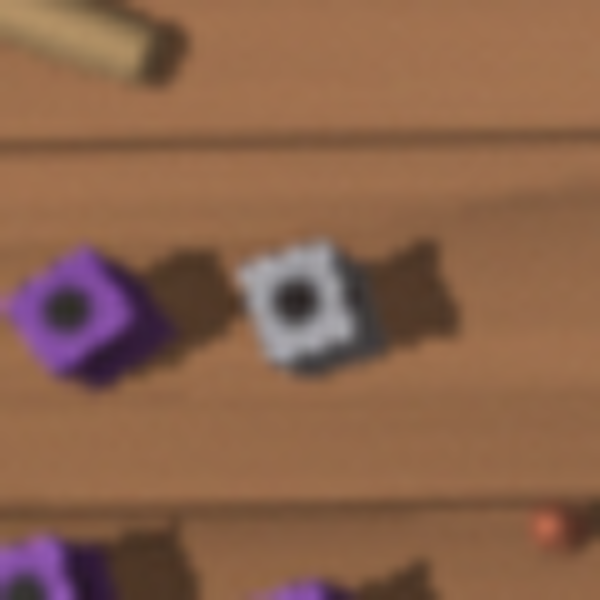

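View pics/sp_side.png

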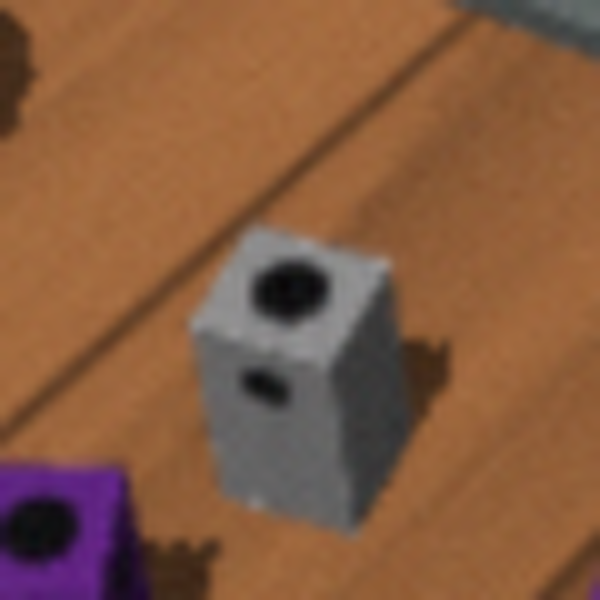

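The spacer is at about (473.5,313.7), with its 36 mm axis yawed about 18°. The crop confirms it is the grey one, with a bore in the top and in the +y-side face. Next I turn the tool so its y lies along bed +x.

```bash
cat >> h.py <<'E'
def goto(bx,by,z,world=False,yaw=None):
    """remaining shift in tool units to a bed-frame (or world) target, and turn about tool z to yaw of tool y (deg, world)"""
    s=ctrl.get_state(); p=np.array(s["eef_pos"]); M=R.from_rotvec(s["ee_rot"]).as_matrix()
    t=np.r_[[bx,by] if world else b2w([bx,by])[0],z]
    yt=np.deg2rad(7.83 if yaw is None else yaw); D=np.c_[np.r_[-np.sin(yt),np.cos(yt),0],np.r_[np.cos(yt),np.sin(yt),0],[0,0,-1]]
    print("t",round(s["time_s"],2),"bed",w2b(p)[0].round(2),"z",p[2].round(2),"F(bed)",np.round([s["force"][:2]@EX,s["force"][:2]@EY,s["force"][2]],2),"grip",round(s["grip_width"],2))
    print("shift units",(M.T@(t-p)/25).round(3),"turn units",(R.from_matrix(M.T@D).as_rotvec()/.1).round(3))
E
python3 -m creep '[[0,0,0,0,0,-1,87],[0,0,0,0,0,-1,87],[0,0,0,0,0,-1,87],[0,0,0,0,0,-1,87],[0,0,0,0,0,-1,87],[0,0,0,0,0,-1,87],[0,0,0,0,0,-1,87],[0,0,0,0,0,-1,87],[0,0,0,0,0,-1,87],[0,0,0,0,0,-1,87],[0,0,0,0,0,-1,87],[0,0,0,0,0,-1,87]]' 25; python3 -m creep '[[0,0,0,0,0,-1,87],[0,0,0,0,0,-0.77,87]]'; python3 -c "
from h import *; goto(25.3,-98.7,140)"
```

```text
time_s: 1.6
eef_pos: [211.0, -614.5, 221.9]
ee_rot: [-2.261, -2.18, -0.001]
force: [-1.0, 0.0, 0.0]
grip_width: 86.8
time_s: 1.85
eef_pos: [210.9, -614.5, 221.9]
ee_rot: [-2.06, -2.37, -0.001]
force: [0.1, 0.2, 0.4]
grip_width: 87.1
t 1.85 bed [-417.86 -590.59] z 221.91 F(bed) [0.1  0.18 0.44] grip 87.08
shift units [19.617 17.788  3.293] turn units [-0.002 -0.011  0.031]
```

```bash
python3 -m creep '[[0.9,0.8,0,0,0,0,87],[0.9,0.8,0,0,0,0,87],[0.9,0.8,0,0,0,0,87],[0.9,0.8,0,0,0,0,87],[0.9,0.8,0,0,0,0,87],[0.9,0.8,0,0,0,0,87],[0.9,0.8,0,0,0,0,87],[0.9,0.8,0,0,0,0,87],[0.9,0.8,0,0,0,0,87],[0.9,0.8,0,0,0,0,87],[0.9,0.8,0,0,0,0,87],[0.9,0.8,0,0,0,0,87]]'; python3 -m creep '[[0.9,0.8,0.3,0,0,0,60],[0.9,0.8,0.3,0,0,0,60],[0.9,0.8,0.3,0,0,0,60],[0.9,0.8,0.3,0,0,0,60],[0.9,0.8,0.3,0,0,0,60],[0.9,0.8,0.3,0,0,0,60],[0.9,0.8,0.3,0,0,0,60],[0.9,0.8,0.3,0,0,0,60],[0.9,0.8,0.3,0,0,0,60],[0.7,0.9,0.3,0,0,0,60],[0,0,0,0,0,0,60]]' ; python3 -c "
from h import *; goto(25.3,-98.7,140)"
```

```text
time_s: 3.35
eef_pos: [412.1, -313.5, 222.2]
ee_rot: [-2.064, -2.368, 0.0]
force: [-0.1, -0.2, -0.5]
grip_width: 87.2
time_s: 4.72
eef_pos: [582.6, -66.2, 146.5]
ee_rot: [-2.058, -2.371, -0.001]
force: [-0.4, 0.4, -0.2]
grip_width: 60.3
t 4.72 bed [ 25.07 -98.07] z 146.48 F(bed) [-0.34  0.5  -0.24] grip 60.32
shift units [-0.026  0.009  0.259] turn units [-0.011 -0.023  0.044]
```

```bash
python3 -m creep '[[-0.02,0,0.8,0,0,0,60],[0,0,0.9,0,0,0,60],[0,0,0.9,0,0,0,60],[0,0,0.9,0,0,0,60],[0,0,0.8,0,0,0,60],[0,0,0,0,0,0,40]]' 15; python3 - <<'E'
from h import *
p,d=ctrl.capture("side"); cv2.imwrite("pics/side1.png",p); crop("s",p,255,150,355,235,7,"s1")
goto(25.3,-98.7,39)
E
```

```text
time_s: 5.48
eef_pos: [580.5, -70.2, 37.8]
ee_rot: [-2.063, -2.365, 0.004]
force: [-0.0, 0.1, 1.1]
grip_width: 55.7
t 5.53 bed [  23.68 -101.65] z 39.2 F(bed) [0.19 0.96 0.9 ] grip 52.05
shift units [0.118 0.065 0.008] turn units [-0.017 -0.003 -0.003]
```

View pics/s1.png

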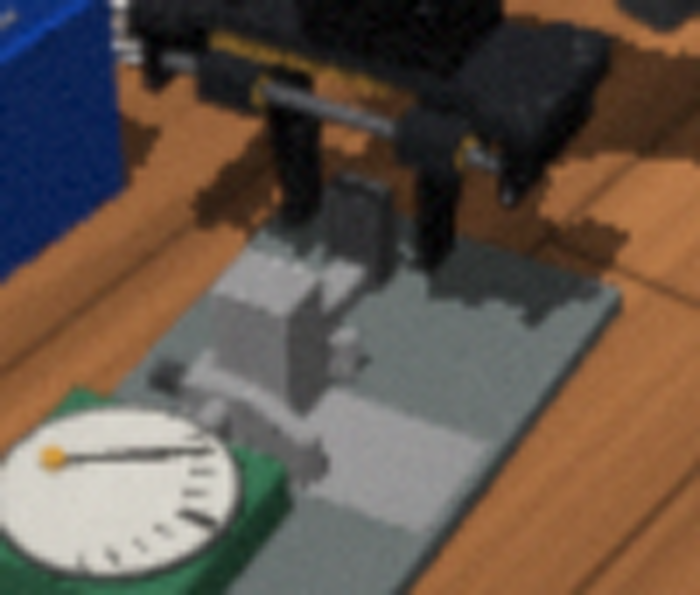

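The fingers straddle the tab in x. I'll correct the few mm and then close.

```bash
python3 -m creep '[[0,0,0,0,0,0,46],[0,0,0,0,0,0,40]]' 15; python3 -c "
from h import *; goto(25.3,-98.7,39)"
```

```text
time_s: 5.78
eef_pos: [583.3, -69.5, 41.0]
ee_rot: [2.063, 2.367, 0.001]
force: [0.1, -0.3, 0.5]
grip_width: 42.9
t 5.78 bed [  25.3  -101.46] z 41.01 F(bed) [ 0.05 -0.28  0.5 ] grip 42.92
shift units [ 0.11 -0.    0.08] turn units [0.016 0.008 0.004]
```

```bash
python3 -m creep '[[0.1,0,0.08,0,0,0,36],[0,0,0,0,0,0,32],[0,0,0,0,0,0,20],[0,0,0,0,0,0,20]]' 25; python3 -c "
from h import *; goto(25.3,-98.7,39)"
```

```text
time_s: 6.28
eef_pos: [583.9, -66.6, 38.2]
ee_rot: [2.062, 2.367, 0.005]
force: [5.9, 0.6, -3.2]
grip_width: 27.6
t 6.28 bed [ 26.3  -98.58] z 38.23 F(bed) [ 5.96 -0.16 -3.19] grip 27.6
shift units [-0.005 -0.04  -0.031] turn units [ 0.037 -0.002  0.006]
```

```bash
python3 -m creep '[[0.04,0.03,0,0,0,0,20],[0.04,0,0,0,0,0,20],[0.04,0,0,0,0,0,20],[0.04,0,0,0,0,0,20],[0.04,0,0,0,0,0,20],[0.04,0,0,0,0,0,20],[0,0,0,0,0,0,20]]' 30; python3 - <<'E'
from h import *
goto(26,-90,39)
for n in("side","top"):
    p,d=ctrl.capture(n); cv2.imwrite(f"pics/{n}2.png",p); print(n,needle(n,p,"dial2_"+n))
E
```

```text
time_s: 7.15
eef_pos: [583.8, -65.6, 38.2]
ee_rot: [2.063, 2.361, -0.003]
force: [6.5, -8.9, -5.6]
grip_width: 27.8
t 7.15 bed [ 26.28 -97.65] z 38.23 F(bed) [ 5.27 -9.72 -5.55] grip 27.78
shift units [ 0.306 -0.012 -0.033] turn units [ 0.027  0.056 -0.02 ]
side [-0.642 -0.632 -0.624]
top [-0.59  -0.599 -0.601]
```

View pics/dial2_side.png

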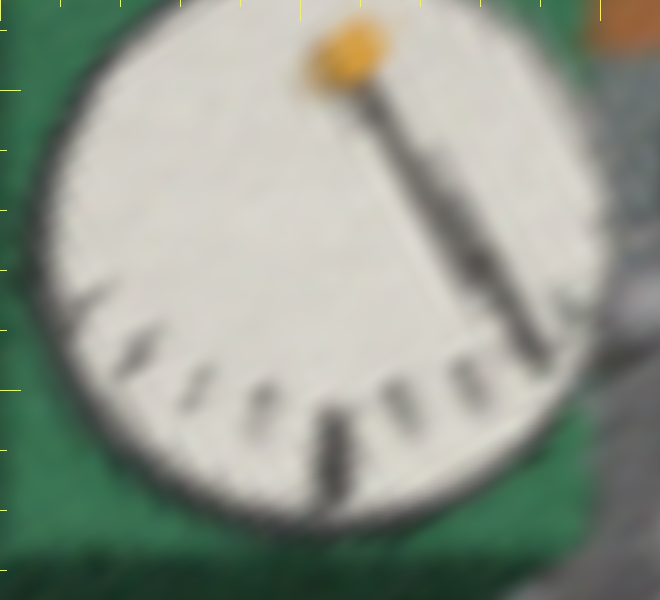

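View pics/dial2_top.png

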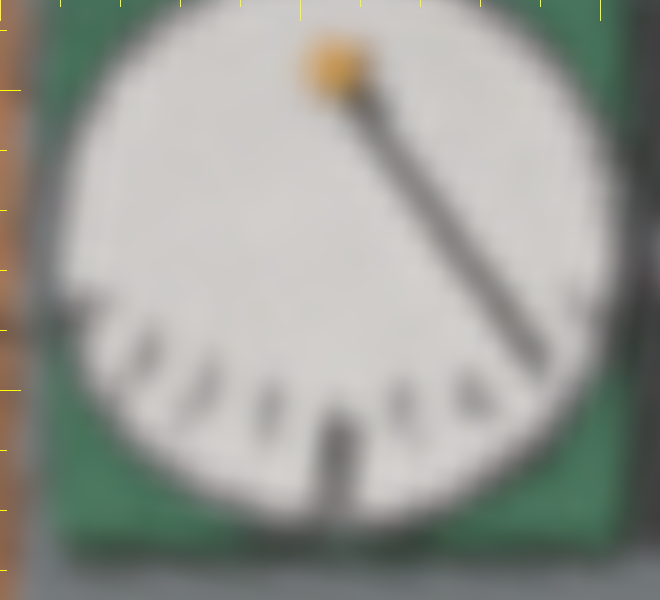

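```bash
python3 -m creep '[[0.04,0,0,0,0,0,20],[0.04,0,0,0,0,0,20],[0.04,0,0,0,0,0,20],[0.04,0,0,0,0,0,20],[0.04,0,0,0,0,0,20],[0.04,0,0,0,0,0,20]]'; python3 - <<'E'
from h import *
goto(26,-90,39)
for n in("side","top"):
    p,d=ctrl.capture(n); cv2.imwrite(f"pics/{n}3.png",p); print(n,needle(n,p,"dial3_"+n))
E
```

```text
time_s: 8.0
eef_pos: [583.3, -62.4, 38.3]
ee_rot: [2.063, 2.358, -0.005]
force: [7.5, -12.5, -6.4]
grip_width: 27.7
t 8.0 bed [ 26.28 -94.38] z 38.25 F(bed) [  5.67 -13.43  -6.42] grip 27.65
shift units [ 0.175 -0.012 -0.031] turn units [ 0.03   0.087 -0.034]
side [-0.645 -0.628 -0.623]
top [-0.586 -0.597 -0.6  ]
```

```bash
python3 -m creep '[[0.04,0,0,0,0,0,20],[0.04,0,0,0,0,0,20],[0.04,0,0,0,0,0,20],[0.04,0,0,0,0,0,20]]'; python3 - <<'E'
from h import *
goto(26,-90,39)
for n in("side","top"):
    p,d=ctrl.capture(n); cv2.imwrite(f"pics/{n}4.png",p); print(n,needle(n,p,"dial4_"+n))
crop("s",p,260,145,370,215,7,"t4")
E
```

```text
time_s: 8.6
eef_pos: [583.0, -59.4, 38.3]
ee_rot: [2.063, 2.356, -0.006]
force: [7.7, -13.3, -6.0]
grip_width: 27.7
t 8.6 bed [ 26.31 -91.4 ] z 38.26 F(bed) [  5.85 -14.2   -6.05] grip 27.73
shift units [ 0.056 -0.012 -0.03 ] turn units [ 0.031  0.097 -0.042]
side [-0.35  -0.331 -0.349]
top [-0.268 -0.278 -0.271]
```

View pics/t4.png

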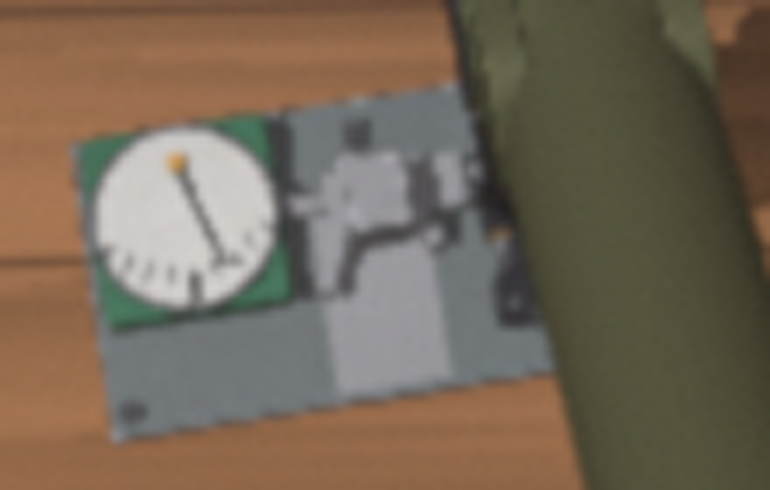

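```bash
python3 -m creep '[[0.04,0,0,0,0,0,20],[0.04,0,0,0,0,0,20],[0.02,0,0,0,0,0,20],[0,0,0,0,0,0,20]]'; python3 - <<'E'
from h import *
goto(26,-90,39)
for n in("side","top"):
    p,d=ctrl.capture(n); cv2.imwrite(f"pics/{n}5.png",p); print(n,needle(n,p,"dial5_"+n))
E
```

```text
time_s: 9.2
eef_pos: [582.7, -57.3, 38.3]
ee_rot: [2.064, 2.356, -0.007]
force: [7.9, -13.9, -6.1]
grip_width: 27.5
t 9.2 bed [ 26.3 -89.2] z 38.26 F(bed) [  5.9  -14.86  -6.08] grip 27.47
shift units [-0.032 -0.012 -0.03 ] turn units [ 0.031  0.1   -0.045]
side [-0.124 -0.114 -0.121]
top [-0.085 -0.076 -0.077]
```

View pics/dial5_top.png

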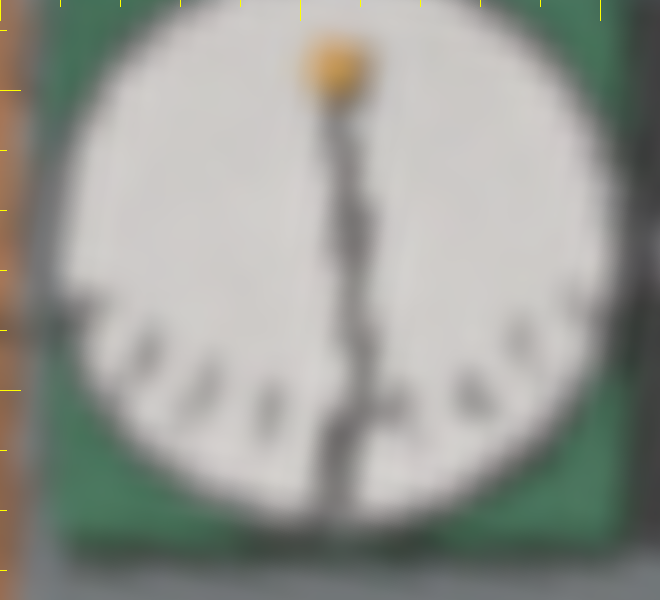

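View pics/dial5_side.png

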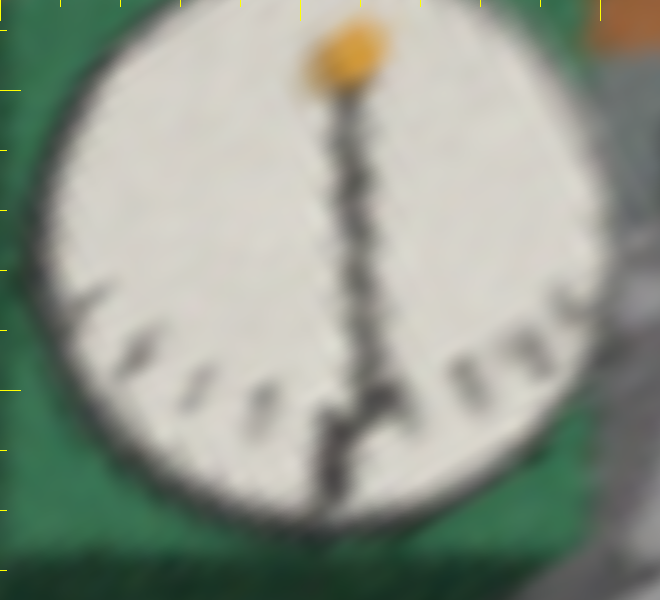

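```bash
python3 -m creep '[[0.035,0,0,0,0,0,20],[0,0,0,0,0,0,20]]'; python3 - <<'E'
from h import *
goto(26,-90,39)
for n in("side","top"):
    p,d=ctrl.capture(n); cv2.imwrite(f"pics/{n}6.png",p); print(n,needle(n,p,"dial6_"+n))
E
```

```text
time_s: 9.55
eef_pos: [582.6, -56.5, 38.3]
ee_rot: [2.064, 2.356, -0.007]
force: [8.8, -14.5, -6.6]
grip_width: 27.6
t 9.55 bed [ 26.3  -88.47] z 38.25 F(bed) [  6.7  -15.6   -6.62] grip 27.62
shift units [-0.061 -0.012 -0.029] turn units [ 0.032  0.101 -0.046]
side [-0.046 -0.032 -0.024]
top [-0.004 -0.013 -0.004]
```

View pics/dial6_top.png

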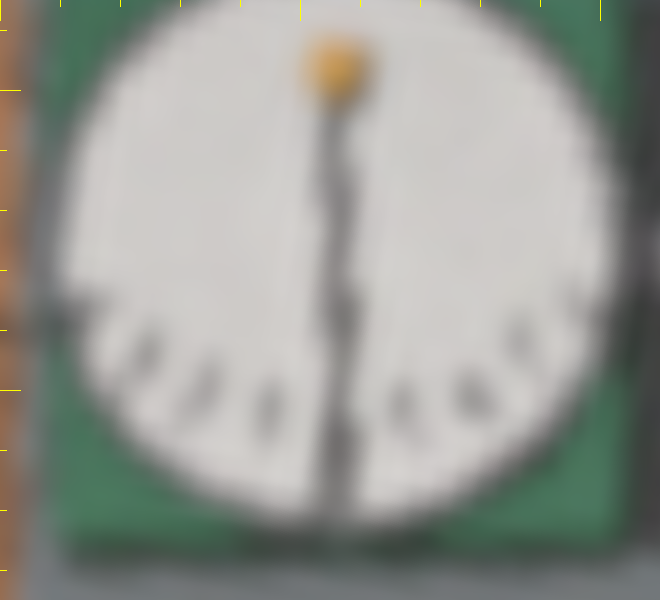

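View pics/dial6_side.png

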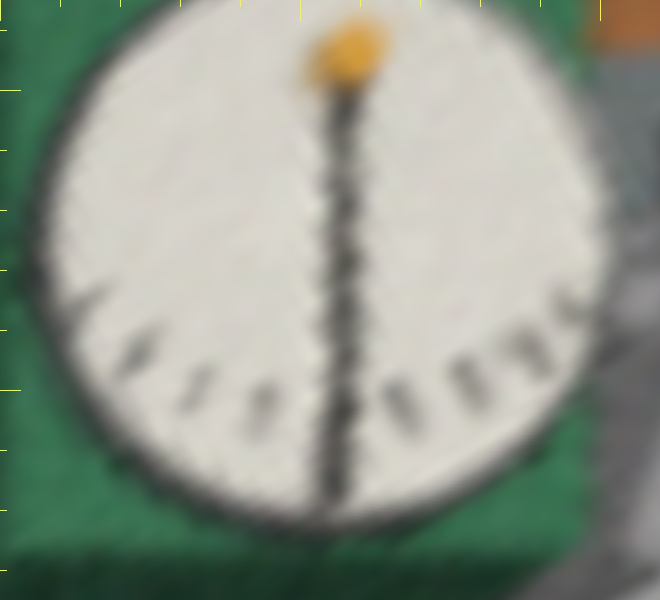

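The needle is on zero in both views: top reads -0.004 to -0.013, and side agrees after the knob parallax. Next I unload the arm and then open.

```bash
python3 -m creep '[[-0.05,0.03,0,0,0,0,20],[-0.05,0.03,0,0,0,0,20],[-0.05,0.03,0,0,0,0,20],[-0.05,0.03,0,0,0,0,20],[0,0,0,0,0,0,20]]' 30; python3 - <<'E'
from h import *
goto(26,-90,39)
E
```

```text
time_s: 10.28
eef_pos: [582.6, -56.6, 38.2]
ee_rot: [2.067, 2.365, -0.01]
force: [-2.5, -7.0, 3.2]
grip_width: 27.8
t 10.28 bed [ 26.3  -88.52] z 38.19 F(bed) [-3.43 -6.62  3.2 ] grip 27.79
shift units [-0.059 -0.012 -0.032] turn units [-0.04   0.049 -0.024]
```

```bash
python3 -m creep '[[0,-0.03,0,0,0,0,32],[0,0,0,0,0,0,50],[0,0,0,0,0,0,60],[0,0,0,0,0,0,60]]' 30; python3 - <<'E'
from h import *
goto(26,-88.5,39)
for n in("side","top"):
    p,d=ctrl.capture(n); cv2.imwrite(f"pics/{n}7.png",p); print(n,needle(n,p,"dial7_"+n))
E
```

```text
time_s: 10.78
eef_pos: [583.2, -51.8, 38.0]
ee_rot: [-2.063, -2.369, -0.0]
force: [-0.4, -0.9, -1.2]
grip_width: 54.0
t 10.78 bed [ 27.57 -83.85] z 37.98 F(bed) [-0.47 -0.81 -1.25] grip 54.03
shift units [-0.186 -0.063 -0.041] turn units [-0.002 -0.003  0.009]
side [-0.046 -0.033 -0.025]
top [-0.005 -0.013 -0.004]
```

View pics/dial7_top.png

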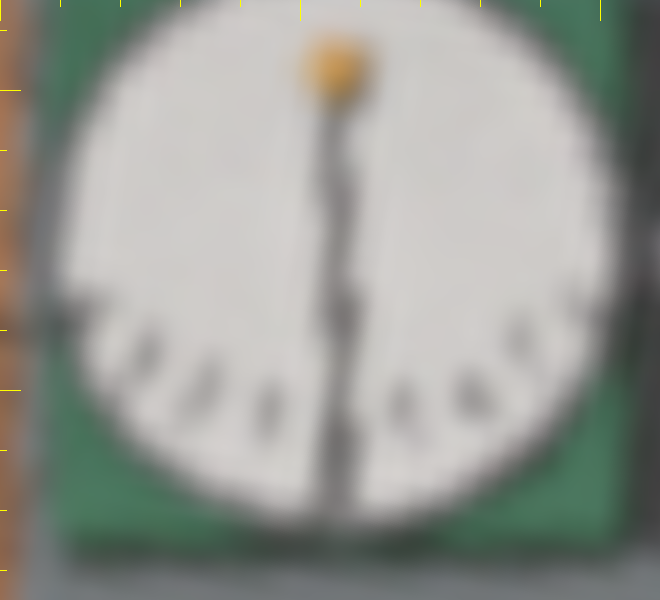

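```bash
python3 -m creep '[[0,-0.04,-1,0,0,0,65],[0,0,-1,0,0,0,65],[0,0,-1,0,0,0,65],[0,0,0,0,0,0,65]]'; python3 - <<'E'
from h import *
n="side"
p,d=ctrl.capture(n); cv2.imwrite(f"pics/{n}8.png",p); C=cloud(n,d); q=w2b(C.reshape(-1,3)); z=C[...,2].ravel()
s=(abs(q[:,0])<70)&(abs(q[:,1])<40)&(z>72)&(z<88); print(s.sum(),q[s].min(0),q[s].max(0),np.median(q[s],0))
goto(17,-3,46)
print(needle(n,p)); crop(n,p,235,150,355,255,6,"s8")
E
```

```text
time_s: 11.38
eef_pos: [583.9, -52.4, 115.1]
ee_rot: [2.062, 2.366, 0.003]
force: [-0.1, 0.4, -0.6]
grip_width: 65.0
118 [ -1.24655754 -21.55826772] [35.63177295 14.39841371] [15.74243564  0.3543947 ]
t 11.43 bed [ 27.08 -84.45] z 113.57 F(bed) [-0.29 -0.32 -0.25] grip 65.38
shift units [ 3.26  -0.406  2.7  ] turn units [0.014 0.007 0.003]
[-0.046 -0.032 -0.025]
```

View pics/s8.png

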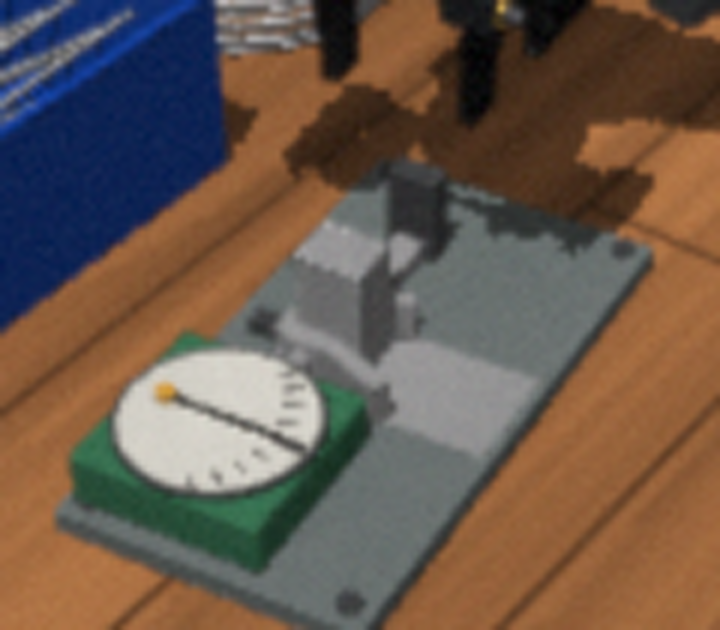

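```bash
python3 -m creep '[[0.8,-0.1,0,0,0,0,65],[0.8,-0.1,0,0,0,0,65],[0.8,-0.1,0,0,0,0,65],[0.9,-0.1,0.3,0,0,0,65],[0,0,0.8,0,0,0,65],[0,0,0.8,0,0,0,65],[0,0,0.7,0,0,0,60],[0,0,0,0,0,0,55],[0,0,0,0,0,0,50]]' 12; python3 - <<'E'
from h import *
goto(17,-2,47)
p,d=ctrl.capture("side"); crop("s",p,235,130,355,235,6,"s9")
E
```

```text
time_s: 12.55
eef_pos: [561.5, 27.6, 48.1]
ee_rot: [2.065, 2.368, 0.001]
force: [0.6, -0.5, 0.1]
grip_width: 52.8
t 12.55 bed [16.89 -2.2 ] z 48.14 F(bed) [ 0.49 -0.6   0.14] grip 52.84
shift units [0.008 0.004 0.045] turn units [ 0.003 -0.002 -0.003]
```

View pics/s9.png

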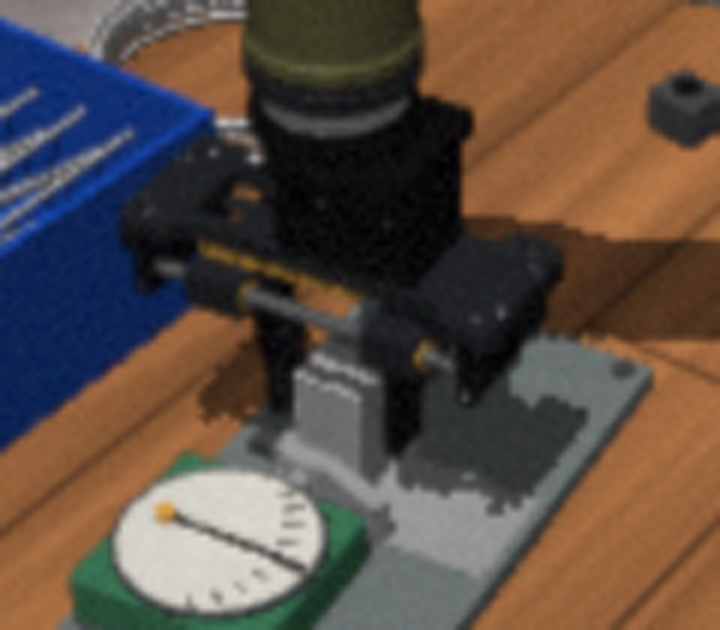

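```bash
python3 -m creep '[[0,0,0,0,0,0,42],[0,0,0,0,0,0,34],[0,0,0,0,0,0,25],[0,0,0,0,0,0,25]]' 20; python3 -c "
from h import *
goto(17,-2,47)"
```

```text
time_s: 13.1
eef_pos: [562.3, 28.0, 48.7]
ee_rot: [2.063, 2.367, 0.003]
force: [3.7, 0.2, 1.1]
grip_width: 35.9
t 13.1 bed [17.77 -1.99] z 48.72 F(bed) [ 3.72 -0.3   1.11] grip 35.93
shift units [-0.001 -0.031  0.069] turn units [0.026 0.003 0.003]
```

```bash
python3 -m creep '[[0,0.02,-0.2,0,0,0,25],[0,0,-0.4,0,0,0,25],[0,0,-0.6,0,0,0,25],[0,0,-0.9,0,0,0,25],[0,0,-0.9,0,0,0,25],[0,0,0,0,0,0,25]]' 25; python3 - <<'E'
from h import *
p,d=ctrl.capture("side"); crop("s",p,235,110,355,235,5,"s10"); print(needle("side",p))
goto(433.4,-317.6,41,world=True)
E
```

```text
time_s: 13.85
eef_pos: [563.3, 28.5, 125.9]
ee_rot: [2.061, 2.365, 0.005]
force: [0.5, 0.4, -3.6]
grip_width: 36.0
[-0.647 -0.631 -0.624]
t 13.9 bed [17.7  -1.79] z 124.32 F(bed) [-1.24  0.22 -3.99] grip 35.77
shift units [-12.994  -7.002   3.328] turn units [0.021 0.008 0.004]
```

View pics/s10.png

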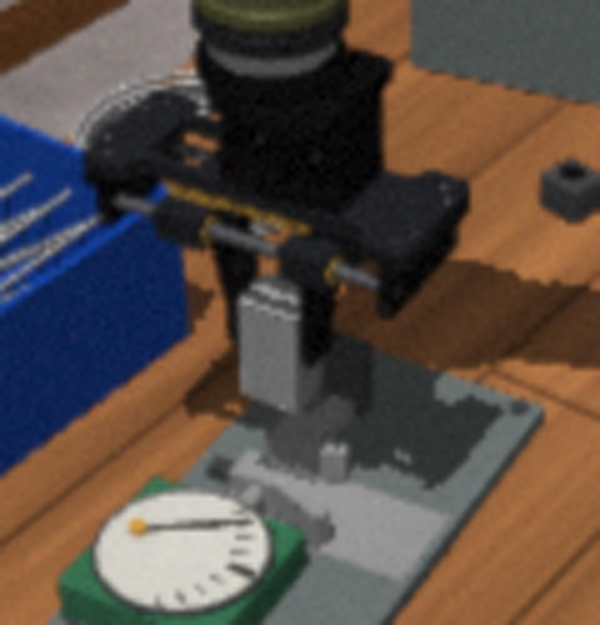

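```bash
python3 -m creep '[[-0.5,-0.2,0,0,0,0,25],[-1,-0.5,0,0,0,0,25],[-1,-0.5,0,0,0,0,25],[-1,-0.5,0,0,0,0,25],[-1,-0.5,0,0,0,0,25],[-1,-0.5,0,0,0,0,25],[-1,-0.6,0,0,0,0,25],[-1,-0.6,0,0,0,0,25],[-1,-0.6,0,0,0,0,25],[-1,-0.6,0,0,0,0,25],[-1,-0.6,0,0,0,0,25],[-1,-0.6,0,0,0,0,25]]'; python3 -m creep '[[-1,-0.6,0,0,0,0,25],[-0.5,-0.2,0.4,0,0,0,25],[0,0,0.8,0,0,0,25],[0,0,0.8,0,0,0,25],[0,0,0.6,0,0,0,25],[0,0,0.2,0,0,0,25],[0,0,0,0,0,0,25]]'; python3 - <<'E'
from h import *
goto(433.4,-317.6,40,world=True)
p,d=ctrl.capture("side"); crop("s",p,330,70,470,220,4,"s11")
E
```

```text
time_s: 15.4
eef_pos: [442.8, -279.6, 121.9]
ee_rot: [-2.064, -2.366, 0.001]
force: [-0.1, -0.2, -3.5]
grip_width: 35.6
time_s: 16.27
eef_pos: [430.2, -318.0, 52.8]
ee_rot: [-2.064, -2.368, -0.0]
force: [0.3, -0.2, -4.0]
grip_width: 35.7
t 16.27 bed [-160.28 -326.72] z 52.82 F(bed) [ 0.23 -0.21 -3.96] grip 35.69
shift units [-0.003  0.13   0.513] turn units [-0.002 -0.005  0.006]
```

View pics/s11.png

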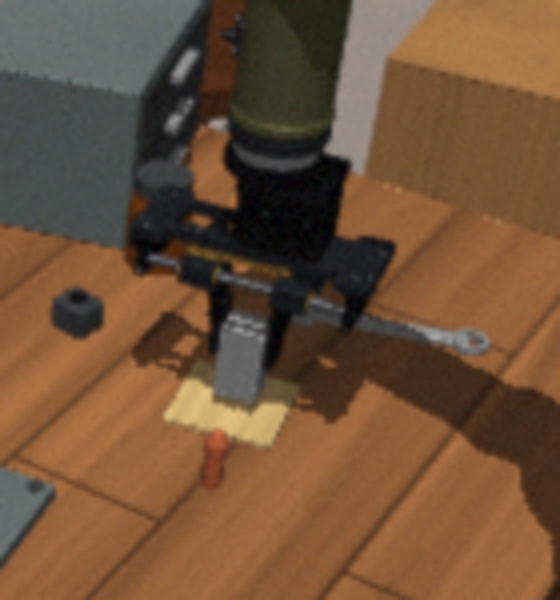

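```bash
python3 -m creep '[[0,0.13,0.2,0,0,0,25],[0,0,0.2,0,0,0,25],[0,0,0.1,0,0,0,25],[0,0,0.04,0,0,0,25],[0,0,0,0,0,0,25]]'; python3 - <<'E'
from h import *
goto(433.4,-317.6,39.5,world=True)
E
```

```text
time_s: 16.95
eef_pos: [433.3, -317.8, 39.7]
ee_rot: [-2.064, -2.368, 0.0]
force: [-1.0, 1.0, -1.8]
grip_width: 35.8
t 16.95 bed [-157.18 -326.93] z 39.67 F(bed) [-0.8   1.17 -1.82] grip 35.8
shift units [0.006 0.006 0.007] turn units [-0.002  0.     0.002]
```

```bash
python3 -m creep '[[0,0,0.05,0,0,0,25],[0,0,0,0,0,0,38],[0,0,0,0,0,0,50],[0,0,0,0,0,0,60],[0,0,0,0,0,0,65],[0,0,-0.4,0,0,0,65],[0,0,-0.8,0,0,0,65],[0,0,-1,0,0,0,65],[0,0,-1,0,0,0,65],[0,0,-0.8,0,0,0,65]]'; python3 - <<'E'
from h import *
p,d=ctrl.capture("side"); cv2.imwrite("pics/side12.png",p);crop("s",p,330,70,470,220,4,"s12")
goto(473.5,313.7,34,world=True,yaw=17.8)
E
```

```text
time_s: 18.2
eef_pos: [433.8, -318.0, 140.2]
ee_rot: [2.063, 2.367, -0.0]
force: [-0.3, 0.5, -0.3]
grip_width: 65.1
t 18.25 bed [-155.47 -328.24] z 142.74 F(bed) [ 2.03 -1.48  1.63] grip 65.01
shift units [24.873  4.964  4.256] turn units [ 0.032  0.048 -1.735]
```

View pics/s12.png

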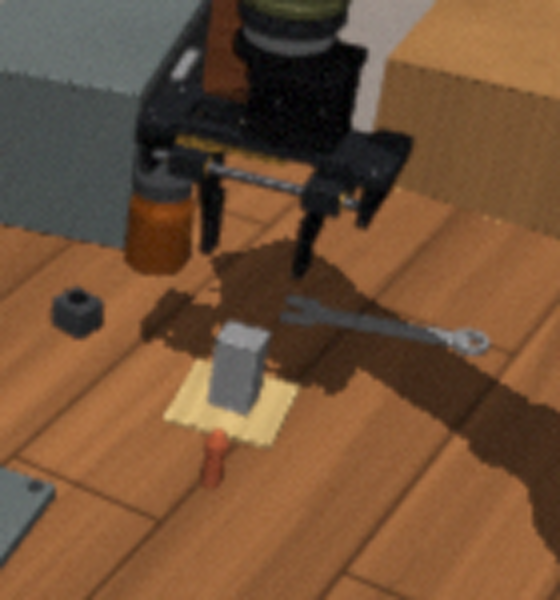

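The master is standing upright on the pad. Now over to the spacer.

```bash
python3 -m creep '[[0.5,0.1,0,0,0,0,65],[1,0.2,0,0,0,0,65],[1,0.2,0,0,0,0,65],[1,0.2,0,0,0,0,65],[1,0.2,0,0,0,0,65],[1,0.2,0,0,0,0,65],[1,0.2,0,0,0,0,65],[1,0.2,0,0,0,0,65],[1,0.2,0,0,0,0,65],[1,0.2,0,0,0,0,65],[1,0.2,0,0,0,0,65],[1,0.2,0,0,0,0,65]]'; python3 -m creep '[[1,0.2,0,0,0,0,65],[1,0.2,0,0,0,0,65],[1,0.2,0,0,0,0,65],[1,0.2,0,0,0,0,65],[1,0.2,0,0,0,0,65],[1,0.2,0,0,0,0,65],[1,0.2,0,0,0,0,65],[1,0.2,0,0,0,0,65],[1,0.2,0,0,0,0,65],[1,0.2,0,0,0,0,65],[1,0.2,0,0,0,0,65],[1,0.2,0,0,0,0,65]]'; python3 -m creep '[[1,0.2,0,0,0,0,65],[0.4,0.1,0,0,0,-0.9,65],[0,0,0,0,0,-0.8,65],[0,0,0,0,0,0,65]]';python3 - <<'E'
from h import *
goto(473.5,313.7,34,world=True,yaw=17.8)
E
```

```text
time_s: 19.75
eef_pos: [450.4, -22.9, 138.0]
ee_rot: [2.063, 2.369, -0.001]
force: [0.1, -0.7, 0.5]
grip_width: 65.3
time_s: 21.25
eef_pos: [468.2, 282.0, 138.1]
ee_rot: [2.063, 2.369, -0.001]
force: [0.1, -0.2, 0.9]
grip_width: 64.7
time_s: 21.75
eef_pos: [470.8, 316.9, 138.0]
ee_rot: [-1.854, -2.536, 0.001]
force: [0.2, -0.5, -0.0]
grip_width: 64.8
t 21.75 bed [-33.54 296.76] z 138.04 F(bed) [ 0.12 -0.52 -0.01] grip 64.84
shift units [-0.157  0.067  4.162] turn units [-0.007 -0.    -0.027]
```

```bash
python3 -m creep '[[-0.15,0.07,0.8,0,0,0,65],[0,0,0.9,0,0,0,65],[0,0,0.9,0,0,0,65],[0,0,0.8,0,0,0,65],[0,0,0.6,0,0,0,65],[0,0,0.15,0,0,0,60],[0,0,0,0,0,0,50]]' 12;python3 - <<'E'
from h import *
goto(473.5,313.7,34,world=True,yaw=17.8)
p,d=ctrl.capture("side"); crop("s",p,190,210,310,330,5,"s13")
E
```

```text
time_s: 22.62
eef_pos: [475.0, 313.3, 34.6]
ee_rot: [-1.855, -2.535, -0.0]
force: [-0.5, -0.6, -0.1]
grip_width: 56.2
t 22.62 bed [-29.83 292.53] z 34.62 F(bed) [-0.6  -0.5  -0.06] grip 56.15
shift units [ 0.035 -0.054  0.025] turn units [ 0.002 -0.002 -0.034]
```

View pics/s13.png

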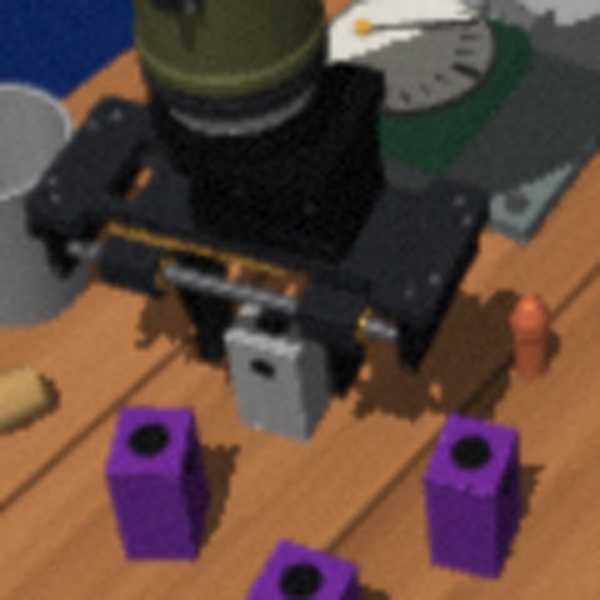

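```bash
python3 -m creep '[[0,-0.04,0,0,0,0,42],[0,0,0,0,0,0,36],[0,0,0,0,0,0,25],[0,0,0,0,0,0,25],[0,0,0,0,0,0,25]]' 20;python3 - <<'E'
from h import *
goto(473.5,313.7,34,world=True,yaw=17.8)
p,d=ctrl.capture("side"); crop("s",p,190,210,310,330,5,"s14")
E
```

```text
time_s: 23.3
eef_pos: [475.0, 313.1, 35.1]
ee_rot: [1.855, 2.534, 0.003]
force: [2.3, 0.8, 2.5]
grip_width: 35.8
t 23.3 bed [-29.89 292.33] z 35.15 F(bed) [2.38 0.51 2.51] grip 35.83
shift units [ 0.043 -0.05   0.046] turn units [ 0.021 -0.003 -0.038]
```

View pics/s14.png

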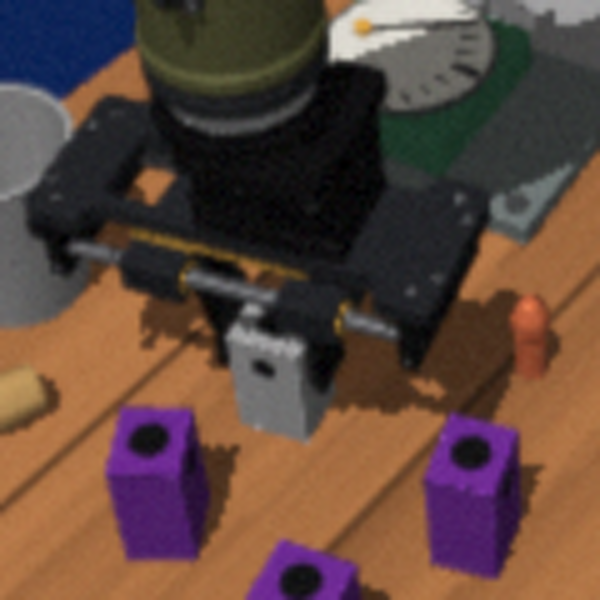

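```bash
python3 -m creep '[[0,0,-0.5,0,0,0,25],[0,0,-0.9,0,0,0,25],[0,0,-1,0,0,0,25],[0,0,-1,0,0,0.9,25],[0,0,-0.5,0,0,0.84,25],[0,0,0,0,0,0,25]]' 25;python3 - <<'E'
from h import *
goto(-46,1,49)
p,d=ctrl.capture("side"); cv2.imwrite("pics/side15.png",p); crop("s",p,190,170,310,300,5,"s15")
# free view of comparator now
rect("side",p,39,-40,80,-120,60,4,"r15s")
E
```

```text
time_s: 24.1
eef_pos: [474.2, 313.1, 133.8]
ee_rot: [2.067, 2.364, 0.003]
force: [-0.0, -0.4, -4.5]
grip_width: 36.0
t 24.1 bed [-30.69 292.52] z 133.81 F(bed) [-0.09 -0.41 -4.46] grip 36.01
shift units [-11.662  -0.591   3.39 ] turn units [ 0.022 -0.001 -0.025]
```

View pics/s15.png

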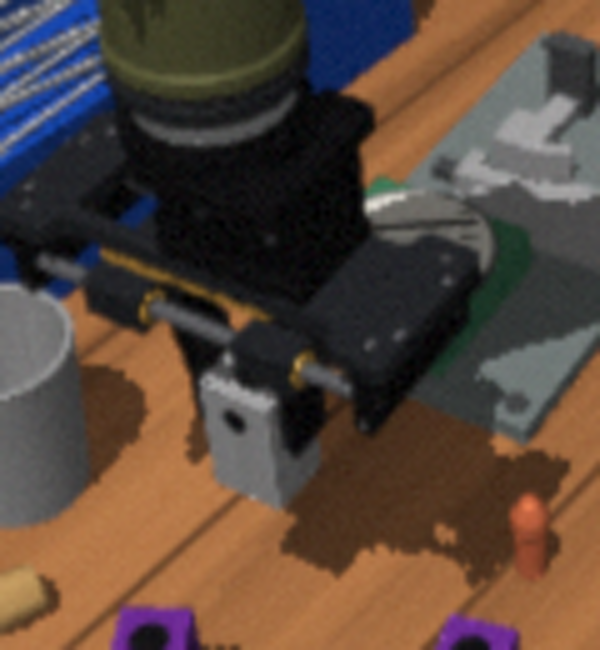

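View pics/r15s.png

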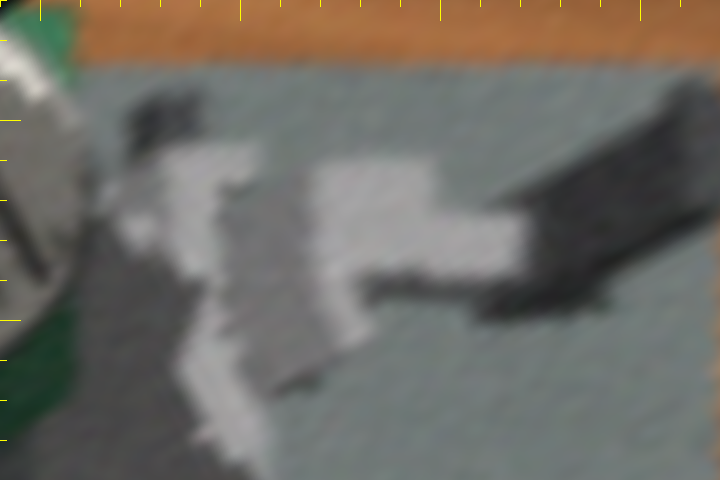

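```bash
python3 - <<'E'
from h import *
p=cv2.imread("pics/side15.png"); rect("side",p,31,0,80,-60,60,6,"r15s31")
# spacer in grip: bored face/top
K,Rm,t=cam("side"); print("cam",-Rm.T@t)
E
```

```text
cam [ -9.34075557 726.82158042 813.58836826]
```

View pics/r15s31.png

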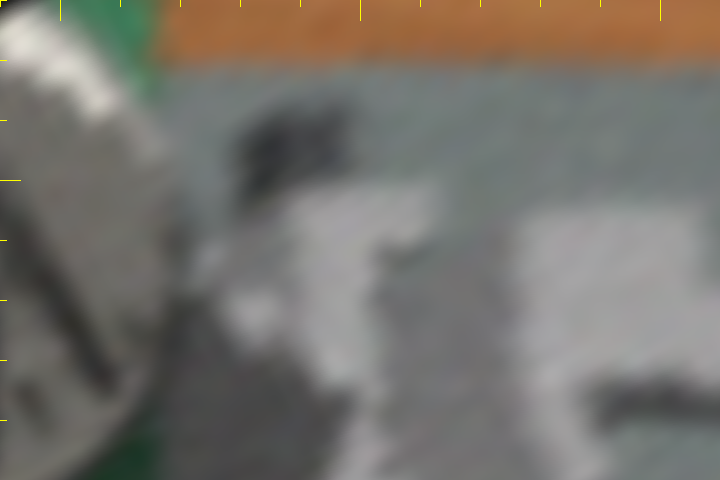

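The stop's front face is at bed x≈40, so the spacer's home centre is x≈22. The anvil face is at y≈-17.5, so the spacer should sit at y≈-1.5. I'll approach about 2.5 mm to the jaw side.

```bash
python3 -m creep '[[-0.5,-0.1,0,0,0,0,25],[-1,-0.1,0,0,0,0,25],[-1,-0.1,0,0,0,0,25],[-1,-0.1,0,0,0,0,25],[-1,-0.1,0,0,0,0,25],[-1,-0.1,0,0,0,0,25],[-1,0,0,0,0,0,25],[-1,0,0,0,0,0,25],[-1,0,0,0,0,0,25],[-1,0,0,0,0,0,25],[-1,0,0,0,0,0,25],[-1,0,0,0,0,0,25]]'; python3 -m creep '[[-0.16,-0.1,0.4,0,0,0,25],[0,0,0.8,0,0,0,25],[0,0,0.9,0,0,0,25],[0,0,0.6,0,0,0,25],[0,0,0.2,0,0,0,25],[0,0,0,0,0,0,25]]';python3 - <<'E'
from h import *
goto(-46,1,49.5)
p,d=ctrl.capture("side"); cv2.imwrite("pics/side16.png",p); crop("s",p,235,130,355,255,6,"s16")
E
```

```text
time_s: 25.65
eef_pos: [496.1, 24.0, 131.2]
ee_rot: [-2.068, -2.364, 0.003]
force: [-0.4, -0.5, -3.8]
grip_width: 35.7
time_s: 26.4
eef_pos: [495.2, 21.7, 59.5]
ee_rot: [-2.068, -2.364, -0.0]
force: [0.1, 0.5, -3.3]
grip_width: 35.8
t 26.4 bed [-49.56   0.95] z 59.45 F(bed) [ 0.15  0.48 -3.33] grip 35.76
shift units [0.002 0.142 0.398] turn units [-0.003 -0.004 -0.031]
```

View pics/s16.png

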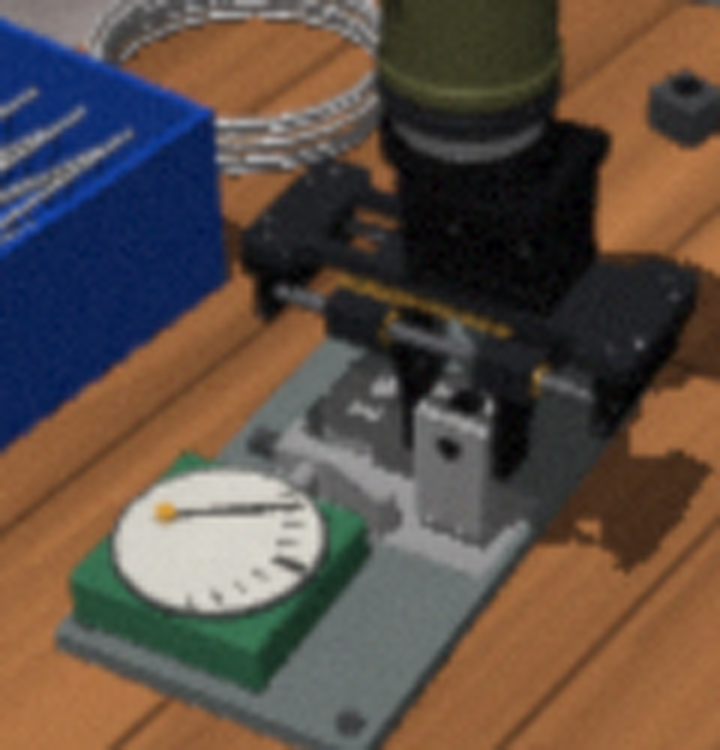

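```bash
python3 -m creep '[[0,0.04,0.16,0,0,0,25],[0,0.04,0.16,0,0,0,25],[0,0.04,0.06,0,0,0,25],[0,0,0.02,0,0,0,25]]';python3 - <<'E'
from h import *
goto(-46,1,49.5)
p,d=ctrl.capture("side"); cv2.imwrite("pics/side17.png",p);C=cloud("side",d); q=w2b(C.reshape(-1,3)); z=C[...,2].ravel(); hs=cv2.cvtColor(p,cv2.COLOR_BGR2HSV).reshape(-1,3)
s=(abs(q[:,0]+46)<13)&(abs(q[:,1]-16)<12)&(z>25)&(z<70)
print(s.sum(),np.median(q[s,1]),np.percentile(q[s,1],[20,80]))
A=np.c_[q[s,0],np.ones(s.sum())]; print("slope",np.linalg.lstsq(A,q[s,1],rcond=None)[0])
s=(abs(q[:,0]+46)<22)&(abs(q[:,1])<25)&(z>74)&(z<86)&(hs[:,2]>90); print("top",s.sum(),q[s].min(0),q[s].max(0),np.median(q[s],0),np.median(z[s]))
E
```

```text
time_s: 26.95
eef_pos: [498.2, 21.6, 50.0]
ee_rot: [-2.069, -2.364, 0.002]
force: [-3.8, -0.0, 6.0]
grip_width: 35.5
t 26.95 bed [-46.67   0.45] z 50.04 F(bed) [-3.77  0.5   6.03] grip 35.51
shift units [0.022 0.027 0.021] turn units [-0.011  0.006 -0.038]
94 16.32337106920877 [15.10771052 17.54870374]
slope [3.67401844e-03 1.64959307e+01]
top 47 [-64.30331899  -8.41520488] [-28.91517271  19.15332999] [-45.89930076  12.58367479] 78.292294399815
```

```bash
python3 -m creep '[[0.02,0.1,-0.06,0,0,0,25],[0,0.2,0,0,0,0,25],[0,0.2,0,0,0,0,25],[0,0.2,0,0,0,0,25],[0,0.2,0,0,0,0,25]]' 25;python3 - <<'E'
from h import *
goto(22,1,49.5)
E
```

```text
time_s: 27.62
eef_pos: [519.6, 23.7, 50.3]
ee_rot: [-2.069, -2.363, 0.006]
force: [-2.5, -3.3, -3.9]
grip_width: 35.9
t 27.62 bed [-25.17  -0.42] z 50.32 F(bed) [-2.91 -2.88 -3.87] grip 35.85
shift units [0.065 1.887 0.026] turn units [-0.034  0.018 -0.044]
```

```bash
python3 -m creep '[[0.02,0.16,0,0,0,0,25],[0.02,0.16,0,0,0,0,25],[0,0.16,0,0,0,0,25],[0,0.16,0,0,0,0,25],[0,0.16,0,0,0,0,25]]' 25;python3 - <<'E'
from h import *
goto(22,1,49.5)
p,d=ctrl.capture("side"); cv2.imwrite("pics/side18.png",p); crop("s",p,235,130,355,255,6,"s18"); print(needle("side",p))
E
```

```text
time_s: 28.25
eef_pos: [538.2, 26.2, 50.2]
ee_rot: [-2.07, -2.361, 0.01]
force: [-6.1, -7.0, 0.1]
grip_width: 35.9
t 28.25 bed [-6.38 -0.46] z 50.15 F(bed) [-7.03 -6.11  0.07] grip 35.86
shift units [0.064 1.135 0.019] turn units [-0.061  0.031 -0.052]
[0.164 0.176 0.18 ]
```

View pics/s18.png

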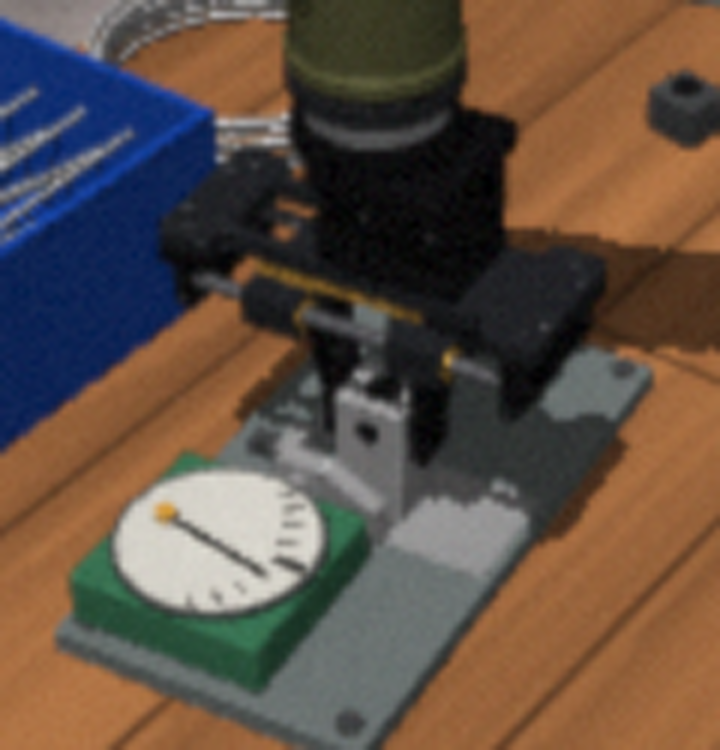

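```bash
python3 -m creep '[[0.04,0.12,0,0,0,0,25],[0,0.16,0,0,0,0,25],[0,0.16,0,0,0,0,25],[0,0.16,0,0,0,0,25],[0,0.16,0,0,0,0,25]]' 25;python3 - <<'E'
from h import *
goto(22,1,49.5)
p,d=ctrl.capture("side"); cv2.imwrite("pics/side19.png",p); crop("s",p,235,130,355,255,6,"s19"); print(needle("side",p))
E
```

```text
time_s: 28.92
eef_pos: [558.9, 29.3, 50.5]
ee_rot: [2.07, 2.361, -0.006]
force: [-1.0, -5.7, -3.0]
grip_width: 35.9
t 28.93 bed [14.6  -0.16] z 50.53 F(bed) [-1.75 -5.47 -2.98] grip 35.88
shift units [0.048 0.296 0.041] turn units [-0.018  0.035 -0.055]
[0.347 0.361 0.366]
```

```bash
python3 -m creep '[[0,0.1,0,0,0,0,25],[0,0.1,0,0,0,0,25],[0,0.06,0,0,0,0,25],[0,0.04,0,0,0,0,25],[0,0,0,0,0,0,25]]' 25;python3 - <<'E'
from h import *
goto(22,1,49.5)
E
```

```text
time_s: 29.6
eef_pos: [565.4, 30.1, 50.4]
ee_rot: [2.071, 2.362, -0.009]
force: [-4.2, -7.0, -0.5]
grip_width: 35.8
t 29.6 bed [21.09 -0.3 ] z 50.41 F(bed) [-5.11 -6.37 -0.53] grip 35.78
shift units [0.052 0.036 0.036] turn units [-0.039  0.039 -0.054]
```

```bash
python3 -m creep '[[-0.03,0,0,0,0,0,25],[-0.03,0,0,0,0,0,25],[-0.03,0,0,0,0,0,25],[0,0,0,0,0,0,25]]' 25;python3 - <<'E'
from h import *
goto(22,1,49.5)
p,d=ctrl.capture("side"); print(needle("side",p))
E
```

```text
time_s: 30.1
eef_pos: [565.5, 29.3, 50.3]
ee_rot: [-2.069, -2.363, 0.006]
force: [-3.7, -4.5, -1.8]
grip_width: 36.0
t 30.1 bed [21.09 -1.14] z 50.33 F(bed) [-4.25 -3.94 -1.8 ] grip 35.98
shift units [0.086 0.036 0.033] turn units [-0.037  0.021 -0.045]
[0.286 0.291 0.288]
```

```bash
python3 -m creep '[[-0.03,-0.04,0,0,0,0,25],[-0.03,0,0,0,0,0,25],[-0.02,0,0,0,0,0,25],[0,0,0,0,0,0,25]]' 25;python3 - <<'E'
from h import *
goto(22,1,49.5)
p,d=ctrl.capture("side"); print(needle("side",p)); crop("s",p,235,130,355,255,6,"s20")
E
```

```text
time_s: 30.65
eef_pos: [565.5, 28.6, 50.5]
ee_rot: [-2.069, -2.364, 0.002]
force: [-1.6, -4.2, -7.6]
grip_width: 35.6
t 30.65 bed [20.98 -1.84] z 50.49 F(bed) [-2.16 -3.91 -7.56] grip 35.55
shift units [0.114 0.04  0.039] turn units [-0.011  0.004 -0.038]
[0.21  0.215 0.214]
```

View pics/s20.png

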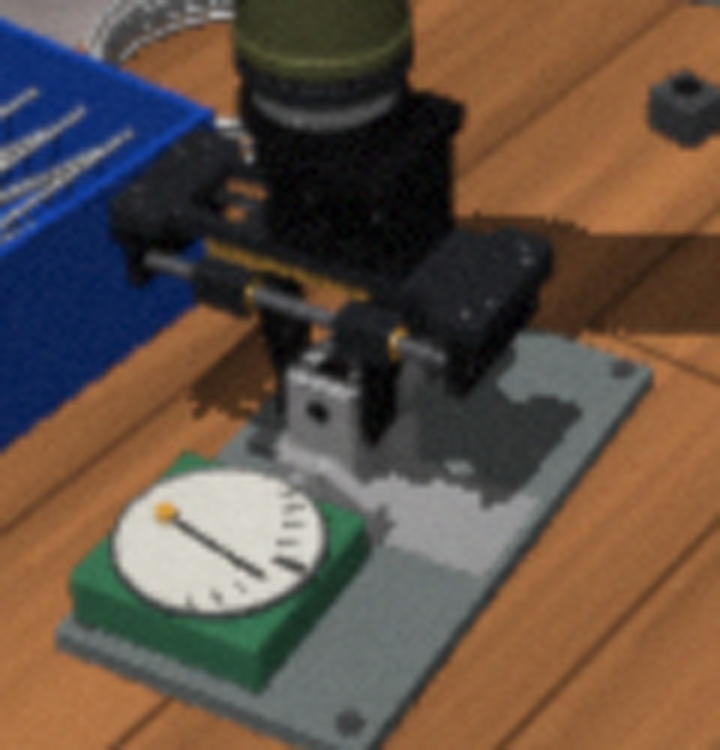

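```bash
python3 -m creep '[[-0.02,0,0.04,0,0,0,25],[-0.02,0,0.02,0,0,0,25],[0,0,0,0,0,0,25]]' 25;python3 - <<'E'
from h import *
goto(22,1,49.5)
p,d=ctrl.capture("side"); print(needle("side",p))
E
```

```text
time_s: 31.08
eef_pos: [565.6, 28.4, 50.3]
ee_rot: [-2.068, -2.364, 0.002]
force: [-5.9, -3.6, 0.2]
grip_width: 35.6
t 31.07 bed [21.07 -2.06] z 50.32 F(bed) [-6.32 -2.75  0.21] grip 35.56
shift units [0.123 0.037 0.033] turn units [-0.012  0.004 -0.032]
[0.191 0.206 0.212]
```

```bash
python3 -m creep '[[-0.02,0,0,0,0,0,25],[-0.02,0,0,0,0,0,25],[0,0,0,0,0,0,25]]' 25;python3 - <<'E'
from h import *
goto(22,1,49.5)
p,d=ctrl.capture("side"); print(needle("side",p,"d21s"))
p,d=ctrl.capture("top"); print(needle("top",p,"d21t"))
E
```

```text
time_s: 31.5
eef_pos: [565.6, 28.3, 50.3]
ee_rot: [-2.067, -2.364, 0.001]
force: [-5.8, -3.3, -0.2]
grip_width: 35.7
t 31.5 bed [21.08 -2.1 ] z 50.32 F(bed) [-6.16 -2.52 -0.18] grip 35.73
shift units [0.124 0.037 0.033] turn units [-0.011 -0.007 -0.027]
[0.191 0.206 0.212]
[0.248 0.224 0.216]
```

View pics/d21s.png

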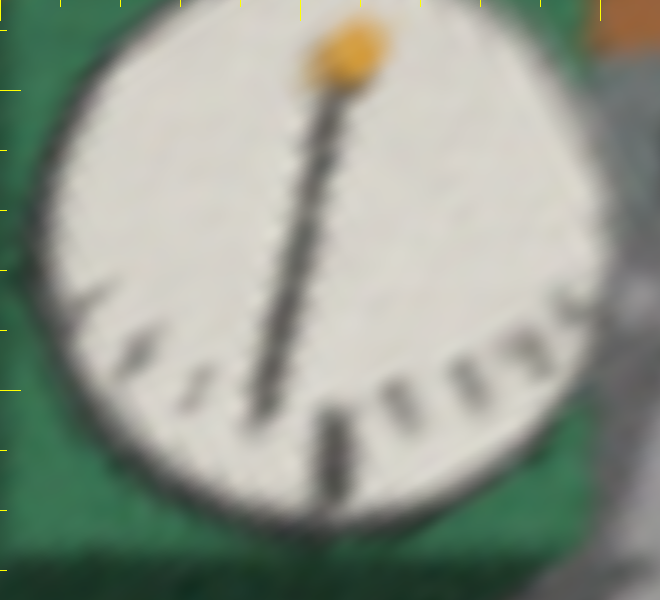

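View pics/d21t.png

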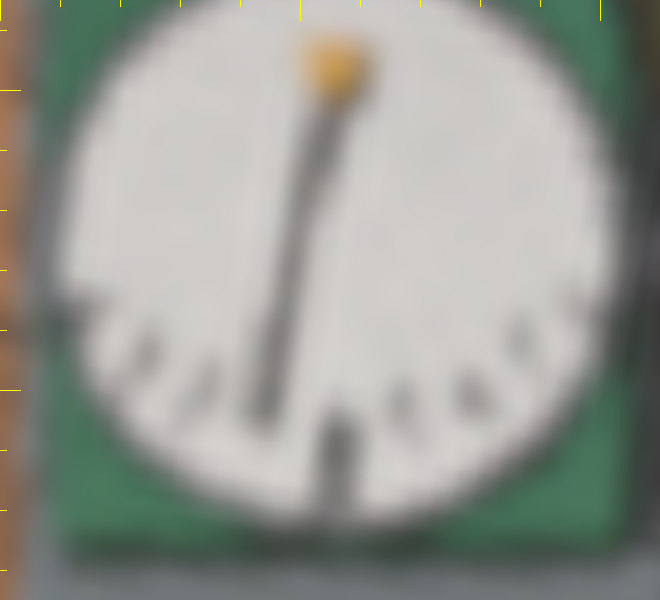

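```bash
python3 -m creep '[[-0.02,0.04,0,0,0,0,25],[0,0.04,0,0,0,0,25],[0,0.04,0,0,0,0,25],[0,0,0,0,0,0,25]]' 25;python3 - <<'E'
from h import *
goto(22,1,49.5)
E
```

```text
time_s: 32.1
eef_pos: [565.9, 28.2, 50.1]
ee_rot: [-2.064, -2.362, 0.008]
force: [-11.4, -2.4, 6.1]
grip_width: 35.7
t 32.1 bed [21.37 -2.29] z 50.11 F(bed) [-11.61  -0.79   6.05] grip 35.67
shift units [0.132 0.025 0.024] turn units [-0.073 -0.003 -0.023]
```

```bash
python3 -m creep '[[0,-0.04,-0.03,0,0,0,25],[0,-0.04,0,0,0,0,25],[0,0,0,0,0,0,25]]' 25;python3 - <<'E'
from h import *
goto(22,1,49.5)
p,d=ctrl.capture("side"); print(needle("side",p))
E
```

```text
time_s: 32.48
eef_pos: [565.8, 28.2, 50.1]
ee_rot: [-2.065, -2.363, 0.002]
force: [-6.3, -1.0, -3.6]
grip_width: 36.1
t 32.48 bed [21.2  -2.22] z 50.12 F(bed) [-6.4  -0.17 -3.63] grip 36.12
shift units [0.129 0.032 0.025] turn units [-0.027 -0.015 -0.023]
[0.188 0.202 0.2  ]
```

```bash
python3 -m creep '[[0,0,0,0,0,0,37],[0,0,0,0,0,0,40],[0,0,0,0,0,0,44],[0,0,0,0,0,0,44]]' 10;python3 - <<'E'
from h import *
goto(22,1,49.5)
p,d=ctrl.capture("side"); print(needle("side",p)); crop("s",p,235,130,355,255,6,"s22")
C=cloud("side",d); q=w2b(C.reshape(-1,3)); z=C[...,2].ravel()
E
```

```text
time_s: 33.02
eef_pos: [569.2, 27.5, 51.5]
ee_rot: [2.067, 2.363, 0.005]
force: [0.5, -0.0, 0.1]
grip_width: 43.4
t 33.02 bed [24.47 -3.43] z 51.48 F(bed) [ 0.53 -0.09  0.12] grip 43.39
shift units [ 0.177 -0.1    0.079] turn units [ 0.041 -0.004 -0.034]
[0.154 0.165 0.179]
```

View pics/s22.png

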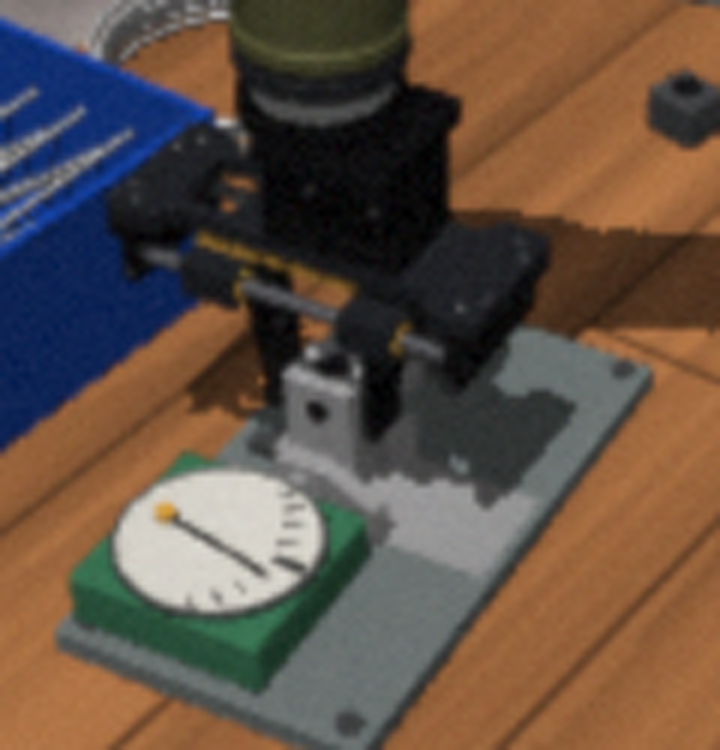

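The needle now reads +0.2 relative to zero, which is exactly the 2 mm difference, so the anvil has not shifted. I'll withdraw upward, then give one low, gentle push from the front with closed fingers to be sure it's seated.

```bash
python3 -m creep '[[0.05,-0.08,0,0,0,0,56],[0,0,0,0,0,0,56],[0,0,-0.4,0,0,0,56],[0,0,-0.9,0,0,0,56],[0,0,-0.9,0,0,0,56],[0,-0.6,-0.2,0,0,0,56],[0,-0.8,0,0,0,0,20],[0,-0.6,0,0,0,0,0],[0,0,0,0,0,0,0],[0,0,0,0,0,0,0],[0,0,0,0,0,0,0]]' 20;python3 - <<'E'
from h import *
goto(-28,-1.8,27)
for n in("side","top"):
    p,d=ctrl.capture(n); cv2.imwrite(f"pics/{n}23.png",p); print(needle(n,p))
crop("s",cv2.imread("pics/side23.png"),235,110,355,255,5,"s23")
E
```

```text
time_s: 34.45
eef_pos: [516.2, 21.3, 110.5]
ee_rot: [2.069, 2.364, 0.001]
force: [0.3, -0.0, -0.1]
grip_width: 13.8
t 34.45 bed [-28.81  -2.34] z 110.47 F(bed) [ 0.25 -0.06 -0.12] grip 13.81
shift units [0.02  0.03  3.339] turn units [ 0.006 -0.005 -0.035]
[0.154 0.165 0.179]
[ 0.196  0.213 -0.787]
```

View pics/s23.png

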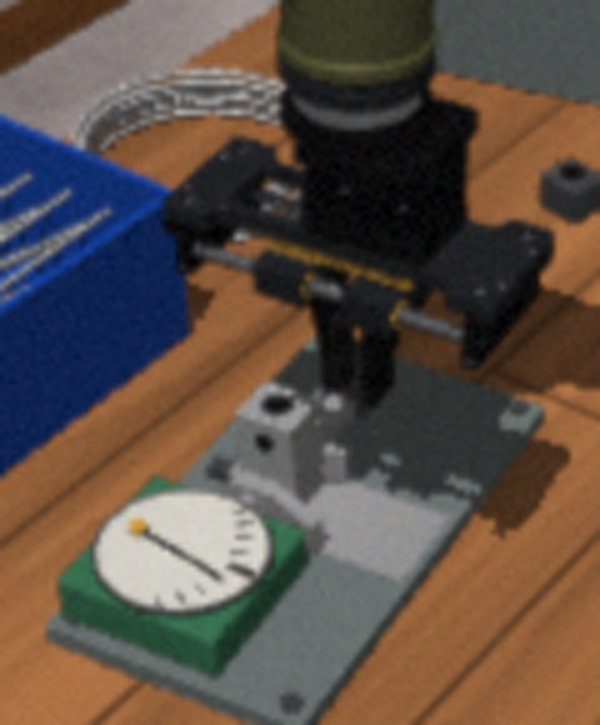

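```bash
python3 -m creep '[[0.02,-0.1,0.8,0,0,0,0],[0,0,0.9,0,0,0,0],[0,0,0.9,0,0,0,0],[0,0,0.5,0,0,0,0],[0,0,0.2,0,0,0,0],[0,0,0,0,0,0,0]]' 20;python3 - <<'E'
from h import *
goto(-12,-1.8,27)
EOF=0
p,d=ctrl.capture("side"); cv2.imwrite("pics/side24.png",p); crop("s",p,235,110,355,255,5,"s24")
E
```

```text
time_s: 35.3
eef_pos: [513.2, 21.4, 27.9]
ee_rot: [2.069, 2.364, 0.0]
force: [0.2, 0.5, 0.3]
grip_width: 0.4
t 35.3 bed [-31.75  -1.86] z 27.95 F(bed) [0.24 0.44 0.3 ] grip 0.36
shift units [0.005 0.79  0.038] turn units [ 0.002 -0.001 -0.035]
```

View pics/s24.png

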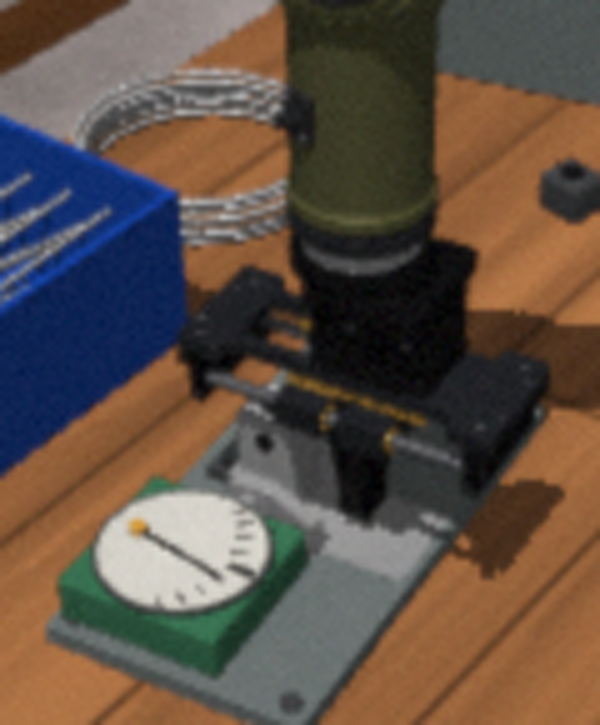

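```bash
python3 -m creep '[[0,0.2,0,0,0,0,0],[0,0.16,0,0,0,0,0],[0,0.08,0,0,0,0,0],[0,0.08,0,0,0,0,0],[0,0.04,0,0,0,0,0]]' 20;python3 - <<'E'
from h import *
goto(-12,-1.8,27)
E
```

```text
time_s: 35.98
eef_pos: [526.9, 23.1, 27.7]
ee_rot: [-2.069, -2.364, 0.0]
force: [-0.0, -0.1, -0.2]
grip_width: 0.5
t 35.98 bed [-17.94  -1.98] z 27.75 F(bed) [-0.02 -0.13 -0.22] grip 0.49
shift units [0.008 0.237 0.03 ] turn units [-0.001  0.    -0.036]
```

```bash
python3 -m creep '[[0,0.06,0,0,0,0,0],[0,0.06,0,0,0,0,0],[0,0.06,0,0,0,0,0],[0,0.04,0,0,0,0,0],[0,0,0,0,0,0,0]]' 20;python3 - <<'E'
from h import *
goto(-12,-1.8,27)
E
```

```text
time_s: 36.6
eef_pos: [532.4, 23.8, 27.8]
ee_rot: [-2.069, -2.364, 0.0]
force: [-0.1, 0.7, -0.5]
grip_width: 0.8
t 36.6 bed [-12.46  -2.  ] z 27.76 F(bed) [ 0.04  0.74 -0.5 ] grip 0.81
shift units [0.008 0.018 0.03 ] turn units [-0.     0.    -0.036]
```

```bash
python3 -m creep '[[0,0.06,0,0,0,0,0],[0,0.06,0,0,0,0,0],[0,0.04,0,0,0,0,0],[0,0,0,0,0,0,0]]' 20;python3 - <<'E'
from h import *
goto(-12,-1.8,27)
E
```

```text
time_s: 37.1
eef_pos: [533.6, 23.9, 27.8]
ee_rot: [-2.067, -2.362, 0.009]
force: [-10.2, -0.9, 10.5]
grip_width: 0.4
t 37.1 bed [-11.24  -2.11] z 27.79 F(bed) [-10.23   0.48  10.48] grip 0.37
shift units [ 0.012 -0.03   0.032] turn units [-0.062  0.012 -0.036]
```

```bash
python3 -m creep '[[0,-0.1,0,0,0,0,0],[0,-0.3,0,0,0,0,0],[0,-0.5,0,0,0,0,0],[0,0,-0.5,0,0,0,0],[0,0,-1,0,0,0,0],[0,0,-1,0,0,0,0],[0,0,-1,0,0,0,0],[0,0,-1,0,0,0,20]]' 20; python3 -m creep '[[-1,-0.3,0,0,0,0,20],[-1,-0.3,0,0,0,0,20],[-1,-0.3,0,0,0,0,20],[-1,-0.3,0,0,0,0,20],[-1,-0.3,0,0,0,0,20],[-1,-0.3,0,0,0,0,20],[-1,-0.3,0,0,0,0,20],[-1,-0.3,0,0,0,0,20],[0,0,0,0,0,0,20],[0,0,0,0,0,0,20]]'; python3 - <<'E'
from h import *
goto(-12,-1.8,27)
for n in("side","top"):
    p,d=ctrl.capture(n); cv2.imwrite(f"pics/{n}25.png",p); print(needle(n,p))
a=cv2.imread("pics/side25.png");crop("s",a,235,150,355,255,6,"s25")
rect("top",cv2.imread("pics/top25.png"),39,-40,80,-120,60,4,"r25t")
E
```

```text
time_s: 38.1
eef_pos: [514.5, 21.5, 142.1]
ee_rot: [2.068, 2.363, 0.001]
force: [1.3, -0.1, 0.0]
grip_width: 4.8
time_s: 39.35
eef_pos: [481.5, -183.8, 140.8]
ee_rot: [2.068, 2.365, 0.001]
force: [0.2, 1.0, -0.1]
grip_width: 20.0
t 39.35 bed [ -91.12 -200.75] z 140.82 F(bed) [ 0.32  0.96 -0.11] grip 20.05
shift units [7.967 3.139 4.556] turn units [ 0.009 -0.001 -0.028]
[0.154 0.165 0.18 ]
[0.196 0.212 0.204]
```

View pics/s25.png

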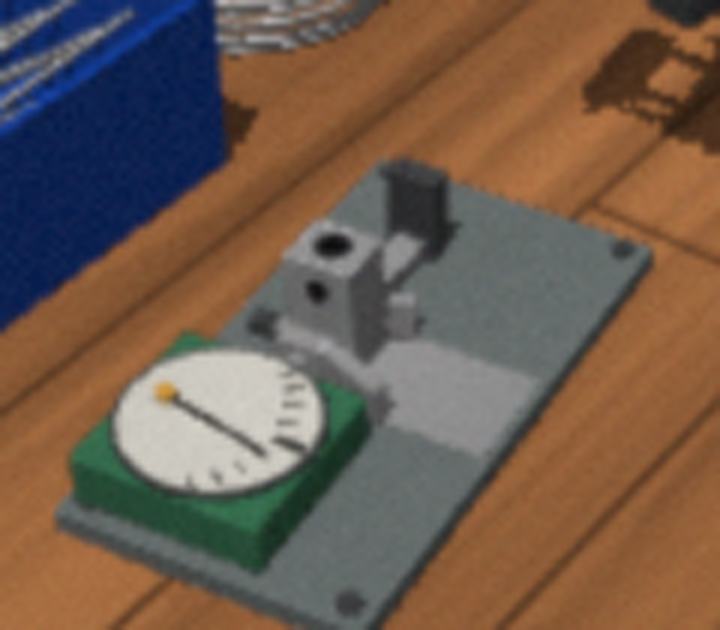

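View pics/r25t.png

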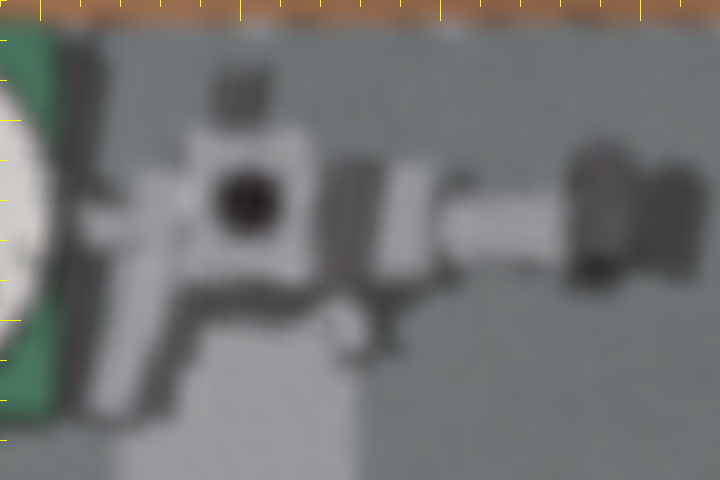

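View pics/top25.png

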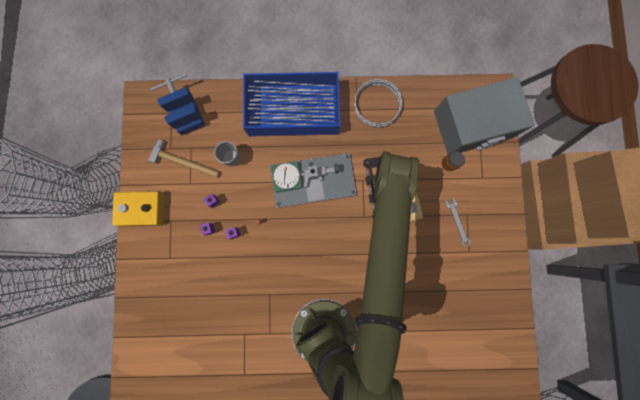

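View pics/side25.png

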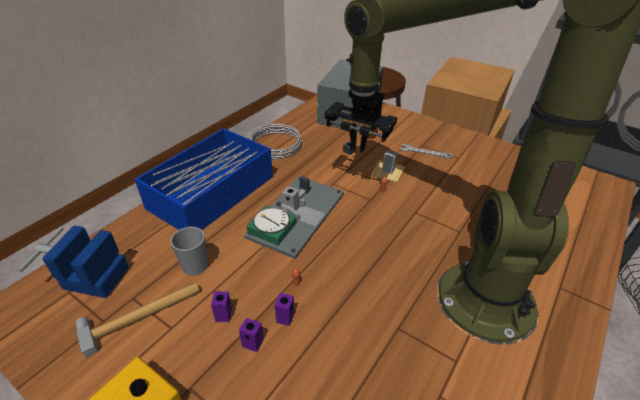

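The side view shows the spacer upright between jaw and anvil, with the needle on the +0.2 mark. The master stands on the pad at (389,163), nothing else has moved, and the arm is clear, so I'll hand in.

```bash
python3 -c "
from workcell import ctrl
print(ctrl.finish_job())"
```

```text
the job is handed in; nothing more can be done
None
```

I zeroed the comparator, moved the master to the plywood pad, and left the spacer seated between jaw and anvil. I handed in at about 39.5 s; no verdict was reported.

- **Zeroing:** I slid the anvil by its tab until the needle stood on the zero mark, unloaded the arm and let go. After release the top view read about -0.01 rad and the needle did not move.
- **Master:** I lifted it straight out and stood it on the pad. It was upright in the side view; the arm hid it from the top camera afterwards.
- **Spacer:** I stood the grey bored spacer (not the purple lookalikes) on the bed in front. It slid in biased toward the jaw and was eased onto the anvil. I pressed it against the stop with about 12 N while gripped, then about 10 N with closed fingers.

**Last checks:**
- The needle reads +0.20 in both views. That matches a 32 mm spacer against the 30 mm master, so the anvil did not shift.
- The side camera's raw needle readings were about 0.03 rad low throughout, from the needle's height above the dial. I read them relative to the zeroed picture.
- Contact with the stop was judged from force and the lack of movement; the pictures are too coarse to show a gap below about 1 mm.
- The other things on the bench looked untouched.

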